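Emptying the grinding cylinders out of a mill jar into the sieve

ROBOT

A 7-joint arm with a two-finger parallel gripper is mounted at the origin on the work surface. World frame = base frame: x ahead of the robot, y to its left, z up, the work surface at z = 0. Lengths are in m, angles in rad, forces in N, time in s.
With the tool pointing down it reaches from about 0.4 to 0.85 m from the base axis. Payload 10.4 kg.
Tool frame: the origin (TCP) lies at the very end of the fingers, on their centre line; the grasp point (between the pads) lies 19 mm behind it; y points along the fingers, z is the direction in which the jaws open and shut, and the axes are right-handed (so a half turn about y gives the same grasp; the last joint's range is limited). The gripper opens to 85 mm and grips with 20 to 120 N. Pads are 22 mm wide; open, the fingers measure 114 mm over their backs; the gripper's body (76 mm by 85 mm) begins 54 mm behind the grasp point. The pads swing forward as they close: fully open they stand 13 mm farther back than shut.
Start: joints at [-1.289, 0.332, -0.065, 1.46, 0.022, 1.35, -0.088], TCP at [0.188, 0.596, 0.231] pointing down, gripper open.
Joint ranges: [-2.6, 2.6], [-0.5, 2.12], [-1.47, 1.34], [0.16, 2.42], [-1.27, 4.41], [0.06, 2.06], [-2.6, 2.6]. Speed limits (rad/s): [2.22, 2.22, 2.79, 2.79, 3.14, 3.14, 3.14].

INTERFACE

Orientations are given as a unit quaternion [x, y, z, w].
In Python, from workcell import manip gives the robot as it stands.
- The arm moves only by the tool arm_command, never from a script. Its argument "commands" is a list that holds one entry, the list of rows, each a list of 6 numbers: the shift along the world's x, y, z in cm, then the turn, a rotation vector about the world's x, y, z in degrees. A call has 1 to 20 rows; each row is the pose to reach, as a shift and turn from the pose commanded when the call began; what a row does not reach only later rows make up. A row lasts 1/10 s, in which the tool goes at most 50 mm and 8.59 degrees, less where a joint would pass 70% of its speed; a pose out of reach is approached as far as the arm can. A call with a gripper value outside its range is refused whole. "claw" is the finger opening in cm, from 0 to 8.54, set as the call begins (left out, the last holds). The fingers move at their own pace and stop on an object; "newtons" is the grip in N (left out, the last holds). Time passes only in rows, so rows that repeat a pose let the fingers close. It gives the time, the measured TCP pose, the force and the opening at its end, in the units of the state.
- manip.get_obs(): the state, without advancing time (a new reading comes with each control period).
- manip.camera(name): name is "scene" or "top" or "wrist"; returns a dict with "pixels" (384x512x3 uint8, blue, green, red), "depth" (384x512 float32, m along the optical axis (not along the pixel's ray), 0 where there is no reading), "K" (3x3 intrinsics, pixels), "k1" (the pictures are not rectified: a ray, as slopes to the right and down, at radius r is drawn at 1 + k1 r^2 times it, then the intrinsics apply), "rvec" (rotation vector, rad) and "tvec" (3), from world to camera coordinates, as OpenCV has them. Camera axes: x right, y down, z forward; pixel columns grow to the right and rows downward; lengths in m; the calibration is good to about 2 mm. A picture is of the moment at which its call begins.
- manip.hand_in(): hands the job in, once; it reports no verdict.
Trained networks look in the newest picture that a camera, given by its name, has taken for a name from the list of things; names that differ only in an ending like _2 or _b are one class to them, and where a whole thing is asked for, a point or a joint stands for the part that bears it (a point fixed in the world has none). Each returns a list of dicts, best first, with "p" (0 to 1); they miss things now and then, are a little off and sometimes report something else, mostly with a low value. They report only what shows in the picture. A call takes as long as a camera call. They do not tell look-alikes from the thing itself.
- manip.masks_of(camera, thing): "mask" (384x512 bool, what is visible of it) and "bbox" ([left, top, right, bottom] in pixels, round what is visible of it).
The state is a dict: "clock": time; "joint_pos": joint angles; "joint_velocities": joint speeds; "tau": joint torques, N m; "position": TCP position; "ee_rot": TCP orientation; "ft_force": force on the tool from outside, world axes, zero at the start; "torque": the same for the moment, N m; "grip_width": opening from 0.0 (shut) to 1.0 (fully open).
Only numpy, scipy, OpenCV 4.12 (cv2) and the standard library are available. Lean on these libraries where they do the work, as an engineer would, in place of code of your own. Each camera call takes 0.05 s, during which the arm holds its last target.

TASK

Take the open mill jar from its rest, upturn it with its mouth steeply down and low over the test sieve, and shake it there until it stops getting lighter, so that all six steel grinding cylinders have dropped into the sieve. Then lay the empty jar back in the middle of its rest, mouth the same way as before, and let go. Do not knock the porcelain against the sieve, and leave the seedling tubs, the cap and the scoop where they are.

Things in the scene. Friction and masses are not known exactly. Their poses are not given: they have to be found in the camera images.
- jar: white porcelain mill jar, open, 240-360 g, lying in its rest. Origin: on its axis, half-way along the body (grip here). x: along the axis to the closed foot (mouth looks to -x); z up in the rest. Body 62 mm across, 56 inside, x -50 to +50 mm; a 17 mm conical shoulder to a neck 36 mm outside (41 at the lip), 30 inside; mouth at x -83. Upturned, the cylinders jam above the neck and come a few at each shaking
- jar_mouth (a point): centre of the jar's open mouth, in the plane of its lip
- rest: the jar's rest: stainless sheet base 110 x 84 mm, 4 mm thick, with two shallow V saddles 72 mm apart that carry the jar's body near its two ends and leave its middle free for the fingers. Fixed to the table. Origin: centre of its underside; its x axis is the jar's lie (mouth to -x). The saddles' upper edges are 45 mm above the table
- rest_seat (a point): where the jar's origin is when it lies centred in the rest, 60 mm above the table; axes as the rest's
- sieve: round stainless test sieve, 204 mm over the rim and 195 mm inside, standing on its receiver pan, fixed. Origin: centre of the pan's underside. The rim is 90 mm above the table
- sieve_mesh (a point): centre of the top of the sieve's mesh, 46 mm above the table (44 mm below the rim)
- tub_far: seedling tub, greyish see-through plastic, round, 110 mm across the rim, 85 mm high, with grass seedlings up to 135 mm above the table; origin: centre of its underside. A bystander. Stands between rest and sieve, farther from the robot
- tub_near: seedling tub, greyish see-through plastic, round, 110 mm across the rim, 85 mm high, with grass seedlings up to 135 mm above the table; origin: centre of its underside. A bystander. Stands between rest and sieve, nearer the robot
- cap: the jar's black screw cap, 44 mm in diameter, 18 mm high, lying between the two tubs; origin: centre of its underside. A bystander
- scoop: steel hand scoop, 190 mm long, 27 mm high, lying beyond the tubs; origin under the joint of bowl and handle, x axis towards the bowl's mouth. A bystander
- cylinder1: one of six equal steel grinding cylinders, 18 mm in diameter and 18 mm long, about 36 g (29 to 43 g); at the start all six are inside the jar. Origin: its centre; x along its axis
- cylinder2: one of six equal steel grinding cylinders, 18 mm in diameter and 18 mm long, about 36 g (29 to 43 g); at the start all six are inside the jar. Origin: its centre; x along its axis
- cylinder3: one of six equal steel grinding cylinders, 18 mm in diameter and 18 mm long, about 36 g (29 to 43 g); at the start all six are inside the jar. Origin: its centre; x along its axis
- cylinder4: one of six equal steel grinding cylinders, 18 mm in diameter and 18 mm long, about 36 g (29 to 43 g); at the start all six are inside the jar. Origin: its centre; x along its axis
- cylinder5: one of six equal steel grinding cylinders, 18 mm in diameter and 18 mm long, about 36 g (29 to 43 g); at the start all six are inside the jar. Origin: its centre; x along its axis
- cylinder6: one of six equal steel grinding cylinders, 18 mm in diameter and 18 mm long, about 36 g (29 to 43 g); at the start all six are inside the jar. Origin: its centre; x along its axis
There are look-alikes about, which are no part of the job. Of the things that look like the sieve, take the one that is farthest from the robot's base at the start.

How it is judged:
By the outcome, as a careful person would: the job done as asked, in the order asked, and still so for the second after the job is handed in, with the robot touching nothing.
It also fails if it takes over 72 s, if anything falls off the work surface, if the arm or the gripper's body presses on something with over 40 N, if the wrist force passes 120 N, or if a joint passes its speed limit or range.

## Working session

There is one attempt and no reset: what is moved stays moved. The work goes in short steps, Python scripts to look and compute and a tool call to move; the robot and the scene stay as the last step left them, time stands still between calls to the robot, and variables do not carry over. Pictures are saved under pics/ and viewed, and the job is handed in when it is done.

Besides the shell and the picture viewer there is one more tool, called after "Request:" by a JSON object that holds its "op" and its "data". arm_command: Moves the arm, as the interface text tells. Its arguments: {"type":"object","properties":{"commands":{"type":"array"},"claw":{"type":"number"},"newtons":{"type":"number"}},"required":["commands"]}

```bash
ls; mkdir -p pics
cat > h.py <<'E'
import numpy as np, cv2
from workcell import manip
from scipy.spatial.transform import Rotation as R
def cam(n,save=None):
    c=manip.camera(n)
    if save: cv2.imwrite('pics/'+save,c['pixels'])
    return c
def pts(c,mask=None):
    K=np.array(c['K']);d=c['depth']
    v,u=np.nonzero((d>0)&(mask if mask is not None else True))
    z=d[v,u]
    k1=c['k1'];D=np.array([k1,0,0,0,0],float)
    xy=cv2.undistortPoints(np.stack([u,v],1).astype(np.float64).reshape(-1,1,2),K,D).reshape(-1,2)
    P=np.c_[xy*z[:,None],z]
    Rm=cv2.Rodrigues(np.array(c['rvec'],float))[0]
    return (P-np.array(c['tvec']).ravel())@Rm, np.stack([u,v],1)
E
python3 - <<'E'
from h import *
print(manip.get_obs())
for n in ['scene','top','wrist']:
    c=cam(n,n+'0.png'); print(n,c['K'],c['k1'],c['rvec'],c['tvec'])
    for t in ['jar','rest','sieve','tub_far','cap','scoop']:
        for m in manip.masks_of(n,t):
            if m['p']<0.2: continue
            P,_=pts(c,m['mask'])
            print(n,t,round(m['p'],2),m['bbox'],len(P), np.round(np.median(P,0),3) if len(P) else '', np.round(np.percentile(P,[2,98],axis=0),3).tolist() if len(P) else '')
E
```

```text
pics
{'clock': 0.0, 'joint_pos': array([-1.28859562,  0.33289347, -0.0647504 ,  1.46092686,  0.02161348,
        1.3499054 , -0.08848209]), 'joint_velocities': array([ 0.00216907,  0.0018208 , -0.00062462, -0.00331086,  0.00016742,
       -0.00044783, -0.00012993]), 'tau': array([ 5.48429780e-04, -6.25458527e+01,  4.91993478e-02, -3.91593289e+01,
        1.60228007e-02,  1.00269145e-02, -2.17967460e-05]), 'position': array([0.18743314, 0.59584247, 0.23050948]), 'ee_rot': array([ 0.69942061, -0.10737058,  0.10726034, -0.69841076]), 'ft_force': array([-0.15092382,  0.86981389, -0.86510556]), 'torque': array([ 0.00166686,  0.02642441, -0.11197069]), 'grip_width': 1.00279362831393}
scene [[353.05665441   0.         257.58352568]
 [  0.         353.05665441 188.67364839]
 [  0.           0.           1.        ]] 0.03403886836571268 [ 1.35141222  1.97119393 -1.07886572] [ 0.2149994  -0.22458811  1.44230093]
scene jar 0.9 [174.8, 152.7, 203.9, 187.1] 670 [ 0.533 -0.253  0.074] [[0.421, -0.311, 0.0], [0.56, -0.225, 0.09]]
scene rest 0.9 [173.0, 167.0, 206.8, 193.6] 415 [ 0.535 -0.247  0.005
[... 1329 characters left out ...]

top sieve 0.56 [79.2, 253.3, 172.4, 343.8] 6760 [0.303 0.284 0.047] [[0.211, 0.181, 0.041], [0.397, 0.373, 0.093]]
top tub_far 0.76 [216.9, 142.7, 261.0, 190.5] 1744 [0.609 0.023 0.065] [[0.558, -0.026, 0.059], [0.657, 0.071, 0.12]]
top scoop 0.89 [248.4, 69.3, 275.2, 149.2] 1055 [ 0.72  -0.037  0.008] [[0.665, -0.069, -0.001], [0.843, -0.014, 0.026]]
wrist [[274.56645288   0.         263.55757868]
 [  0.         274.56645288 193.61730049]
 [  0.           0.           1.        ]] -0.060633604676628164 [-2.3495199  -1.72533312 -0.23222362] [-0.62458997 -0.03469621  0.37926395]
wrist sieve 0.9 [2.2, 240.7, 131.7, 383.8] 6382 [0.244 0.286 0.053] [[0.206, 0.185, 0.007], [0.404, 0.363, 0.092]]
```

View pics/scene0.png

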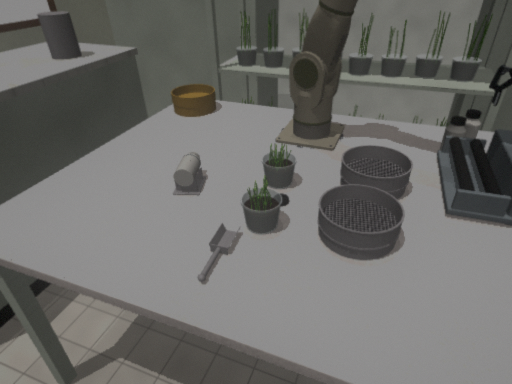

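View pics/top0.png

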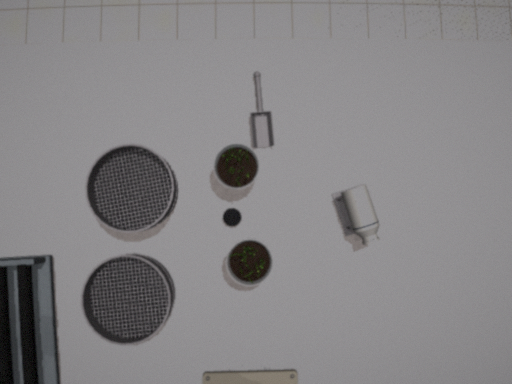

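Run:
```python
from h import *
a=cv2.imread('pics/top0.png')[165:265,310:400]; b=cv2.imread('pics/scene0.png')[135:205,150:230]
cv2.imwrite('pics/z0.png',np.hstack([cv2.resize(a,(380,420),interpolation=cv2.INTER_CUBIC),cv2.resize(b,(400,420),interpolation=cv2.INTER_CUBIC)]))
for n in ['top','scene']:
    c=manip.camera(n)
    P,uv=pts(c)
    s=(P[:,0]>.40)&(P[:,0]<.60)&(P[:,1]>-.36)&(P[:,1]<-.17)
    for lo,hi in [(0.055,0.1),(0.002,0.01),(.01,.055)]:
        q=P[s&(P[:,2]>lo)&(P[:,2]<hi)]
        if len(q)<5: continue
        r=cv2.minAreaRect((q[:,:2]*1000).astype(np.float32))
        print(n,lo,len(q),np.round(r[0],1),np.round(r[1],1),r[2],q[:,2].max())
        if lo==.055:
            # PCA & profile
            m=q[:,:2].mean(0); ax=np.linalg.svd(q[:,:2]-m,full_matrices=False)[2][0]
            ax=ax*np.sign(ax[0]); print('axis',np.degrees(np.arctan2(ax[1],ax[0])))
            t=(q[:,:2])@ax; n_=q[:,:2]@np.array([-ax[1],ax[0]])
            for t0 in np.arange(t.min(),t.max(),.008):
                k=(t>=t0)&(t<t0+.008)
                print(round(t0,3),k.sum(),np.round([n_[k].min(),n_[k].max(),q[k,2].max(), n_[k][q[k,2].argmax()]],3))
```

```text
top 0.055 1419 [ 488.5 -270.3] [134.5  61.9] 17.932449340820312 0.0964836107530486
axis 18.45936634664035
0.31 61 [-0.429 -0.39   0.083 -0.406]
0.318 55 [-0.429 -0.392  0.081 -0.415]
0.326 52 [-0.432 -0.39   0.085 -0.408]
0.334 70 [-0.436 -0.385  0.091 -0.418]
0.342 89 [-0.44  -0.38   0.094 -0.412]
0.35 94 [-0.442 -0.38   0.094 -0.418]
0.358 92 [-0.44  -0.38   0.095 -0.413]
0.366 93 [-0.441 -0.38   0.094 -0.403]
0.374 90 [-0.441 -0.381  0.095 -0.409]
0.382 92 [-0.441 -0.38   0.094 -0.401]
0.39 94 [-0.441 -0.38   0.095 -0.414]
0.398 96 [-0.442 -0.381  0.096 -0.407]
0.406 91 [-0.442 -0.381  0.094 -0.416]
0.414 93 [-0.442 -0.382  0.094 -0.42 ]
0.422 94 [-0.442 -0.381  0.095 -0.409]
0.43 89 [-0.442 -0.382  0.095 -0.412]
0.438 74 [-0.442 -0.381  0.096 -0.412]
top 0.002 1436 [ 499.8 -264.7] [189.2 199.6] 89.81692504882812 0.009982705466420246
top 0.01 46 [ 476.  -243.4] [121.5  12.6] 21.71724510192871 0.05389314374614415
scene 0.055 518 [ 489.6 -265.5] [138.2  58.2] 15.014201164245605 0.09247615014739945
axis 11.707460975713172
0.356 18 [-0.374 -0.348  0.078 -0.374]
0.364 7 [-0.381 -0.356  0.079 -0.376]Traceback (most recent call last):
  File "<stdin>", line 20, in <module>
    return umr_minimum(a, axis, None, out, keepdims, initial, where)
ValueError: zero-size array to reduction operation minimum which has no identity
```

View pics/z0.png

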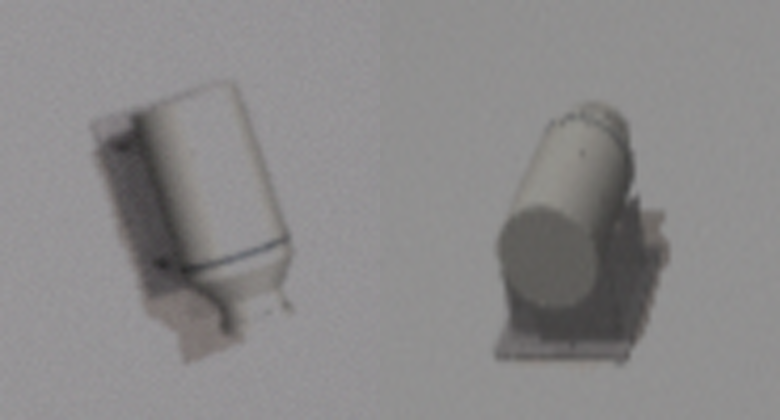

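Run:
```python
from h import *
o=manip.get_obs(); M=R.from_quat(o['ee_rot']).as_matrix(); print(np.round(M,3))
print('yaw of tool x',np.degrees(np.arctan2(M[1,0],M[0,0])))
for n in ['top','wrist']:
    c=manip.camera(n)
    Rm=cv2.Rodrigues(np.array(c['rvec'],float))[0]; print(n,-Rm.T@np.array(c['tvec']).ravel(), Rm[2])
c=manip.camera('top')
P,uv=pts(c)
# sieve rim circle
for cx,cy in [(.561,.27),(.303,.28)]:
    s=(np.hypot(P[:,0]-cx,P[:,1]-cy)<.125)&(P[:,2]>.08)
    q=P[s]; A=np.c_[2*q[:,:2],np.ones(len(q))]; x=np.linalg.lstsq(A,(q[:,:2]**2).sum(1),rcond=None)[0]
    print('rim',x[:2],np.sqrt(x[2]+x[0]**2+x[1]**2),len(q),np.median(q[:,2]))
for nm,cx,cy,lo in [('tubF',.609,.02,.075),('tubN',.39,0,.075),('cap',.497,.053,.012)]:
    s=(np.hypot(P[:,0]-cx,P[:,1]-cy)<.09)&(P[:,2]>lo)
    q=P[s]; print(nm,np.round(np.percentile(q,[1,50,99],axis=0),3).tolist())
```

```text
[[ 0.954  0.     0.3  ]
 [-0.3    0.     0.954]
 [-0.    -1.     0.   ]]
yaw of tool x -17.46440790457677
top [ 0.4803716  -0.01914596  1.07913239] [ 0.06750165 -0.02704701 -0.99735249]
wrist [0.12287616 0.61651893 0.37410744] [ 0.25336527 -0.08070719 -0.96399813]
rim [0.55919327 0.26624653] 0.09893417505019356 761 0.09078294100888204
rim [0.30718434 0.2757453 ] 0.09894300571029886 778 0.09088172046585785
tubF [[0.553, -0.033, 0.076], [0.618, 0.022, 0.086], [0.661, 0.075, 0.131]]
tubN [[0.332, -0.059, 0.076], [0.384, -0.004, 0.086], [0.44, 0.048, 0.131]]
cap [[0.411, -0.009, 0.015], [0.499, 0.03, 0.063], [0.585, 0.065, 0.122]]
```

Request:
{"op": "arm_command", "data": {"commands": [[[8,-8,5,0,0,-8],[11,-12,8,0,0,-16],[14,-16,10,0,0,-24],[18,-20,10,0,0,-32],[22,-24,10,0,0,-40],[25,-28,10,0,0,-48],[28,-32,10,0,0,-56],[31,-36,10,0,0,-64],[32,-41,10,0,0,-72],[33,-46,10,0,0,-80],[34,-51,10,0,0,-88],[34,-56,10,0,0,-96],[34,-61,10,0,0,-104],[33,-66,10,0,0,-112],[32,-71,10,0,0,-120],[31,-76,10,0,0,-128],[31,-81,10,0,0,-136],[31,-86,10,0,0,-144],[31,-86,10,0,0,-144],[31,-86,10,0,0,-144]]], "claw": 8.5, "newtons": 70}}

```text
clock: 3.3
position: [0.4966, -0.267, 0.3318]
ee_rot: [0.113, -0.698, 0.698, -0.113]
ft_force: [0.6, 1.0, -0.1]
grip_width: 0.997
```

```bash
cat >> h.py <<'E'
def log():
    o=manip.get_obs()
    with open('log.txt','a') as f: f.write(repr([o['joint_pos'].tolist(),o['position'].tolist(),o['ee_rot'].tolist()])+'\n')
    print('t',round(o['clock'],2),'q',np.round(o['joint_pos'],3),'p',np.round(o['position'],4),'F',np.round(o['ft_force'],2),'T',np.round(o['torque'],2),'g',round(o['grip_width'],3))
    return o
E
echo "[[-1.28859562,0.33289347,-0.0647504,1.46092686,0.02161348,1.3499054,-0.08848209],[0.18743314,0.59584247,0.23050948],[0.69942061,-0.10737058,0.10726034,-0.69841076]]" > log.txt
python3 - <<'E'
from h import *
log()
c=cam('wrist','w1.png')
np.savez('w1.npz',**{k:np.array(v) for k,v in c.items()})
big=cv2.resize(c['pixels'],(800,600)); cv2.imwrite('pics/w1b.png',big)
P,uv=pts(c)
s=(P[:,0]>.40)&(P[:,0]<.60)&(P[:,1]>-.36)&(P[:,1]<-.17)
for a in [18]:
  ax=np.array([np.cos(np.radians(a)),np.sin(np.radians(a))]);nx=np.array([-ax[1],ax[0]])
  for lo,hi in [(0.075,0.1),(.035,.048),(0.002,0.008)]:
    k=s&(P[:,2]>lo)&(P[:,2]<hi);q=P[k]
    r=cv2.minAreaRect((q[:,:2]*1000).astype(np.float32)); print(lo,len(q),np.round(r[0],1),np.round(r[1],1),r[2],np.percentile(q[:,2],[5,50,95]))
    print(np.percentile(q[:,:2]@ax,[0,.5,2,98,99.5,100]),np.percentile(q[:,:2]@nx,[0,.5,2,98,99.5,100]))
E
```

```text
t 3.3 q [-0.307  0.193  0.849  1.498 -0.145  1.515 -0.709] p [ 0.4966 -0.267   0.3318] F [ 0.57  0.96 -0.09] T [ 0.05 -0.06  0.02] g 0.997
0.075 2935 [ 489.4 -272.6] [133.5  54. ] 17.560274124145508 [0.0766701  0.08715957 0.09123159]
[0.31452335 0.31627596 0.32031679 0.44635433 0.44773269 0.44781164] [-0.43797858 -0.43658672 -0.43542639 -0.383973   -0.38349817 -0.38329821]
0.035 61 [ 508.6 -266.1] [93.5 69.9] 17.342599868774414 [0.03982885 0.04326045 0.0456611 ]
[0.35433787 0.35457123 0.35530677 0.44822529 0.44823475 0.44823562] [-0.4456006  -0.44554962 -0.44541737 -0.37503754 -0.37500343 -0.37498977]
0.002 673 [ 500.1 -266.4] [186.1 197.8] 89.89457702636719 [0.00207846 0.00369632 0.00542558]
[0.28455215 0.29052448 0.31629965 0.47763476 0.49263598 0.50762593] [-0.52529806 -0.51751419 -0.50874099 -0.34157211 -0.3182666  -0.30639397]
```

View pics/w1b.png

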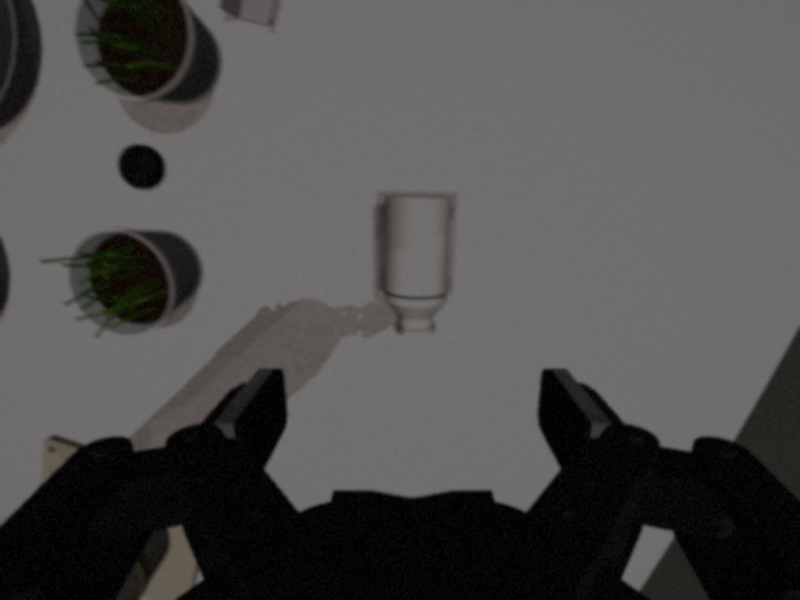

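Run:
```python
from h import *
for n in ['w1']:
    c=dict(np.load('w1.npz')); c['k1']=float(c['k1'])
    P,uv=pts(c)
    a=np.radians(17.7);ax=np.array([np.cos(a),np.sin(a)]);nx=np.array([-ax[1],ax[0]])
    t=P[:,:2]@ax;m=P[:,:2]@nx
    s=(t>.32)&(t<.48)&(m>-.46)&(m<-.36)
    # height map 3mm
    for lo,hi in [(-.46,-.452),(-.452,-.446),(-.446,-.441),(-.381,-.376),(-.376,-.370),(-.370,-.362)]:
        print(lo,[ (int(1000*tt), int(1000*np.median(P[k,2])) if k.sum() else None) for tt in np.arange(.335,.465,.004) for k in [s&(t>=tt)&(t<tt+.004)&(m>lo)&(m<hi)]])
a=c['pixels'][110:225,220:320]; a=cv2.convertScaleAbs(a,alpha=2.0)
cv2.imwrite('pics/w1z.png',cv2.resize(a,(520,598),interpolation=cv2.INTER_CUBIC))
```

```text
-0.46 [(335, 0), (339, 0), (343, 0), (347, 0), (351, 0), (355, 0), (359, 0), (363, 0), (367, 0), (371, 0), (375, 0), (379, 398), (383, 397), (387, 397), (391, 397), (395, 396), (399, 372), (403, 392), (407, 0), (411, 0), (415, 0), (419, 0), (423, 0), (427, 0), (431, 0), (435, 0), (439, 0), (443, 0), (447, 0), (451, 0), (455, 0), (459, 0), (463, 1)]
-0.452 [(335, 0), (339, 1), (343, 2), (347, 2), (351, 2), (355, 3), (359, 3), (363, 3), (367, 4), (371, 2), (375, 3), (379, 363), (383, 363), (387, 363), (391, 366), (395, 371), (399, 372), (403, 394), (407, 207), (411, 3), (415, 3), (419, 3), (423, 3), (427, 3), (431, 4), (435, 3), (439, 4), (443, 3), (447, 3), (451, 0), (455, 0), (459, 0), (463, 0)]
-0.446 [(335, 0), (339, 1), (343, 3), (347, 4), (351, 6), (355, None), (359, 4), (363, 3), (367, 3), (371, 3), (375, 4), (379, 2), (383, 410), (387, 412), (391, 412), (395, 412), (399, 412), (403, 397), (407, 410), (411, 3), (415, 4), (419, 3), (423, 3), (427, 43), (431, 44), (435, 42), (439, 4), (443, 4), (447, 3), (451, 0), (455, 0), (459, 0), (463, 0)]
-0.381 [(335, None), (339, None), (34
[... 345 characters left out ...]
(335, 0), (339, 0), (343, 3), (347, None), (351, None), (355, 42), (359, 42), (363, 42), (367, 6), (371, 4), (375, 3), (379, 3), (383, 3), (387, 4), (391, 3), (395, 4), (399, 427), (403, 419), (407, 413), (411, 3), (415, 4), (419, 3), (423, 3), (427, 43), (431, 43), (435, 42), (439, 4), (443, 4), (447, 3), (451, 1), (455, 0), (459, 0), (463, 0)]
-0.37 [(335, 0), (339, 0), (343, 1), (347, 2), (351, 1), (355, 3), (359, 2), (363, 0), (367, 1), (371, 2), (375, 2), (379, 359), (383, 361), (387, 370), (391, 373), (395, 373), (399, 382), (403, 409), (407, 410), (411, 0), (415, 2), (419, 1), (423, 1), (427, 0), (431, 2), (435, 0), (439, 0), (443, 0), (447, 0), (451, 0), (455, 0), (459, 0), (463, 0)]
```

View pics/w1z.png

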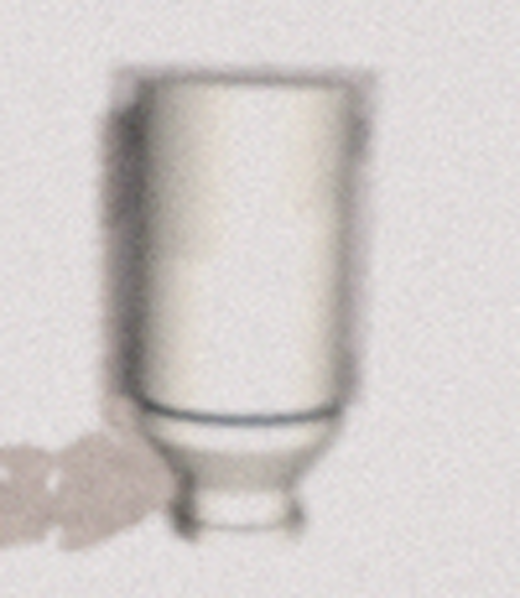

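Request:
{"op": "arm_command", "data": {"commands": [[[0.8,0,-5,0,0,-0.6],[0.8,0,-10,0,0,-0.6],[0.8,0,-15,0,0,-0.6],[0.8,0,-19,0,0,-0.6],[0.8,0,-22,0,0,-0.6],[0.8,0,-22,0,0,-0.6],[0.8,0,-22,0,0,-0.6]]]}}

```text
clock: 4.05
position: [0.5058, -0.264, 0.1122]
ee_rot: [0.11, -0.698, 0.699, -0.11]
ft_force: [0.9, 0.2, 1.0]
grip_width: 0.994
```

Run:
```python
from h import *
o=log(); M=R.from_quat(o['ee_rot']).as_matrix(); print(np.round(M,3),np.degrees(np.arctan2(M[1,0],M[0,0])))
c=cam('wrist'); cv2.imwrite('pics/w2.png',cv2.resize(cv2.convertScaleAbs(c['pixels'],alpha=1.6),(800,600)))
P,uv=pts(c)
a=np.radians(17.8);ax=np.array([np.cos(a),np.sin(a)]);nx=np.array([-ax[1],ax[0]])
d=P[:,:2]-[.5045,-.267]; t=d@ax;m=d@nx
s=(abs(t)<.09)&(abs(m)<.038)&(P[:,2]>.06)&(P[:,2]<.1)
print('t',np.percentile(t[s],[0,1,99,100]))
for tt in np.arange(-.045,.05,.01):
    k=s&(t>tt)&(t<tt+.01); print(round(tt,3),k.sum(),np.round([m[k].min(),m[k].max(),np.percentile(P[k,2],98)],4)) if k.sum() else 0
for lo,hi in [(-.036,-.033),(.033,.036)]:
    print([(int(1000*tt),int(1000*np.median(P[k,2]))) for tt in np.arange(-.06,.064,.003) for k in [(t>=tt)&(t<tt+.003)&(m>lo)&(m<hi)] if k.sum()])
```

```text
t 4.05 q [-0.236  0.386  0.778  1.785 -0.301  1.094 -0.612] p [ 0.5058 -0.264   0.1122] F [0.94 0.16 1.  ] T [-0.01 -0.03  0.03] g 0.994
[[-0.951  0.     0.308]
 [-0.308 -0.    -0.951]
 [ 0.    -1.     0.   ]] -162.07602224733117
t [-0.08366187 -0.07728251  0.05051733  0.05088058]
-0.045 953 [-0.0292  0.0304  0.0916]
-0.035 993 [-0.0289  0.0299  0.0917]
-0.025 1056 [-0.0291  0.0314  0.0915]
-0.015 1098 [-0.0294  0.0303  0.0915]
-0.005 1138 [-0.0293  0.0298  0.0916]
0.005 1202 [-0.0293  0.0307  0.0916]
0.015 1255 [-0.0295  0.0304  0.0916]
0.025 1315 [-0.0298  0.0293  0.0915]
0.035 1391 [-0.0299  0.0305  0.0915]
0.045 1122 [-0.0308  0.0299  0.0914]
[(-44, 42), (-41, 43), (-32, 41), (-2, 192), (0, 192), (3, 193), (6, 193), (9, 193), (12, 185), (15, 194), (18, 191), (27, 42), (30, 43), (36, 41), (39, 42), (45, 4), (48, 4), (51, 3), (54, 0), (57, 0), (60, 0), (63, 0)]
[(-44, 42), (-41, 43), (-38, 42), (-35, 43), (-32, 43), (9, 207), (12, 208), (15, 194), (18, 194), (27, 43), (30, 43), (33, 43), (36, 43), (39, 43), (45, 3), (48, 4), (51, 3), (54, 0), (57, 0), (60, 0), (63, 0)]
```

View pics/w2.png

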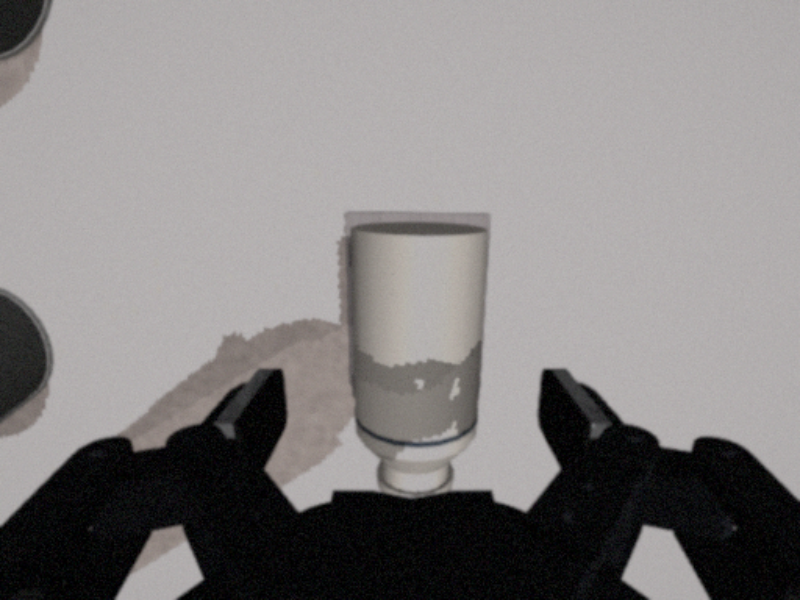

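Request:
{"op": "arm_command", "data": {"commands": [[[-0.1,-0.2,-2,0,0,0],[-0.1,-0.2,-4,0,0,0],[-0.1,-0.2,-6,0,0,0],[-0.1,-0.2,-7.6,0,0,0],[-0.1,-0.2,-7.7,0,0,0],[-0.1,-0.2,-7.7,0,0,0],[-0.1,-0.2,-7.7,0,0,0]]]}}

```text
clock: 4.8
position: [0.5054, -0.2662, 0.0356]
ee_rot: [0.11, -0.698, 0.699, -0.111]
ft_force: [0.8, -0.6, 0.3]
grip_width: 0.995
```

Run:
```python
from h import *
log()
c=cam('wrist'); cv2.imwrite('pics/w3.png',cv2.resize(cv2.convertScaleAbs(c['pixels'],alpha=1.6),(800,600)))
```

```text
t 4.8 q [-0.178  0.492  0.72   1.839 -0.392  0.955 -0.544] p [ 0.5054 -0.2662  0.0356] F [ 0.75 -0.65  0.33] T [-0.03  0.02  0.  ] g 0.995
```

View pics/w3.png

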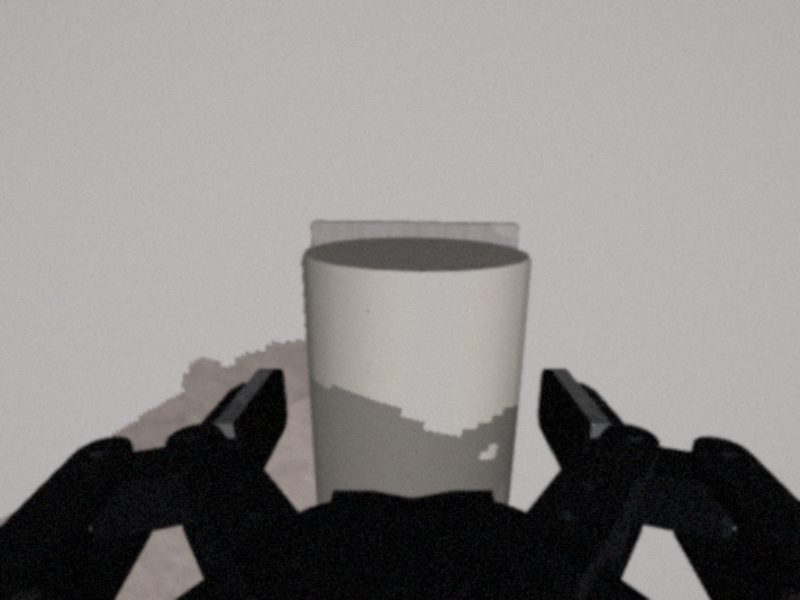

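Request:
{"op": "arm_command", "data": {"commands": [[[0,0,0,0,0,0],[0,0,0,0,0,0],[0,0,0,0,0,0],[0,0,0,0,0,0],[0,0,0,0,0,0],[0,0,0,0,0,0],[0,0,0,0,0,0],[0,0,0,0,0,0]]], "claw": 5, "newtons": 70}}

```text
clock: 5.65
position: [0.5053, -0.2668, 0.0355]
ee_rot: [0.109, -0.698, 0.699, -0.111]
ft_force: [-0.6, -1.1, 7.1]
grip_width: 0.705
```

Run:
```python
from h import *
log()
c=cam('wrist'); cv2.imwrite('pics/w4.png',cv2.resize(cv2.convertScaleAbs(c['pixels'],alpha=1.6),(800,600)))
```

```text
t 5.65 q [-0.178  0.492  0.72   1.839 -0.392  0.954 -0.544] p [ 0.5053 -0.2668  0.0355] F [-0.61 -1.12  7.08] T [-0.39  0.17 -0.15] g 0.705
```

View pics/w4.png

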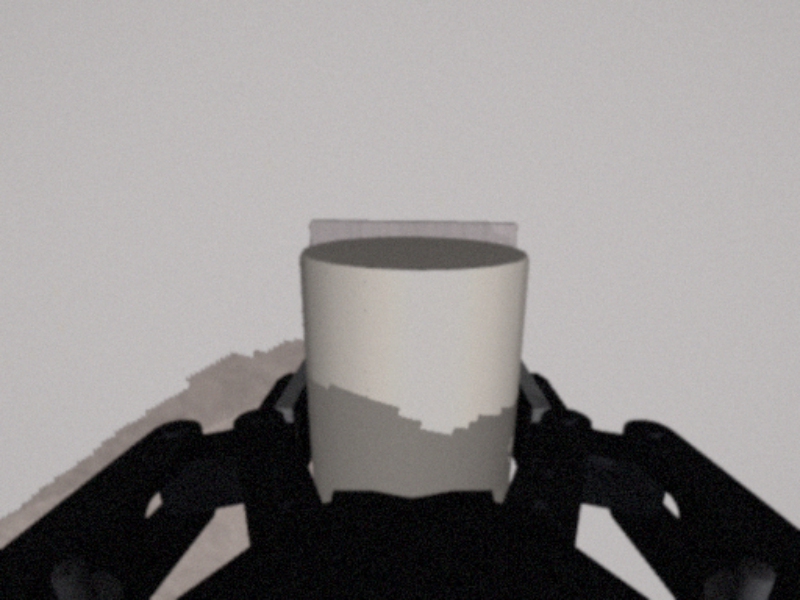

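Request:
{"op": "arm_command", "data": {"commands": [[[0,0,1,0,0,0],[0,0,3,0,0,0],[0,0,6,0,0,0],[0,0,9,0,0,0],[0,0,12,0,0,0],[0,0,15,0,0,0],[0,0,18,0,0,0],[0,0,20,0,0,0],[0,0,21,0,0,0],[0,0,21,0,0,0],[0,0,21,0,0,0]]]}}

```text
clock: 6.8
position: [0.504, -0.2654, 0.2432]
ee_rot: [-0.111, 0.699, -0.698, 0.11]
ft_force: [-0.9, 0.2, -5.5]
grip_width: 0.696
```

Run:
```python
from h import *
log()
from scipy.optimize import least_squares
L=[eval(l) for l in open('log.txt')]
# model: Rz(s1 q1) Tz(d1) Ry(q2) Tz(a).. Rz(s3 q3) Tx(e) Ry(q4) Tx(-e)Tz(b) Rz(s5 q5) Ry(q6) Tx(w) Tz(c) Rz(s7 q7) tool
import itertools
def T(ax,ang=None,d=None):
    M=np.eye(4)
    if ang is not None: M[:3,:3]=R.from_euler(ax,ang).as_matrix()
    else: M['xyz'.index(ax),3]=d
    return M
def fk(q,p,s):
    d1,a,b,c,e,e2,w=p
    M=T('z',s[0]*q[0])@T('z',d=d1)@T('y',q[1])@T('z',s[1]*q[2])@T('z',d=a)@T('x',d=e)@T('y',q[3])@T('x',d=e2)@T('z',d=b)@T('z',s[2]*q[4])@T('y',q[5])@T('x',d=w)@T('z',d=c)@T('z',s[3]*q[6])
    return M
best=[]
for s in itertools.product([1,-1],repeat=4):
    def res(p):
        r=[]
        for q,pos,o in L:
            M=fk(q,p[:7],s); r+=list((M[:3,3]-pos)*10)
            Rm=M[:3,:3]@R.from_euler('z',p[7]).as_matrix()
            Rt=R.from_quat(o).as_matrix()@np.array([[1,0,0],[0,0,1],[0,-1,0]])  # z_tool_fk = y_tool
            r+=list((Rm-Rt).ravel())
        return r+list(0.003*np.array(p[:7]))
    for p7 in [0,1.57,3.14,-1.57]:
        sol=least_squares(res,[.35,.4,.4,.35,0,0,0,p7]); best.append((sol.cost,s,np.round(sol.x,4)))
best.sort(key=lambda x:x[0])
for b in best[:4]: print(b)
```

```text
t 6.8 q [-0.296  0.254  0.838  1.63  -0.193  1.345 -0.688] p [ 0.504  -0.2654  0.2432] F [-0.86  0.15 -5.49] T [-0.03 -0.07  0.03] g 0.696
(np.float64(0.154143012036792), (-1, -1, -1, -1), array([ 1.8093e+00,  2.6420e-01,  4.5950e-01,  1.7564e+00,  7.1900e-02,
       -5.3300e-02, -1.3000e-03,  4.7124e+00]))
(np.float64(0.15414301203679234), (-1, -1, -1, -1), array([ 1.8093e+00,  2.6420e-01,  4.5950e-01,  1.7564e+00,  7.1900e-02,
       -5.3300e-02, -1.3000e-03, -1.5708e+00]))
(np.float64(0.15414301203679445), (-1, -1, -1, -1), array([ 1.8093e+00,  2.6420e-01,  4.5950e-01,  1.7564e+00,  7.1900e-02,
       -5.3300e-02, -1.3000e-03, -1.5708e+00]))
(np.float64(0.15414301203679875), (-1, -1, -1, -1), array([ 1.8093e+00,  2.6420e-01,  4.5950e-01,  1.7564e+00,  7.1900e-02,
       -5.3300e-02, -1.3000e-03, -1.5708e+00]))
```

```bash
cat > kin.py <<'E'
import numpy as np
from scipy.spatial.transform import Rotation as R
from scipy.optimize import least_squares
L=[eval(l) for l in open('log.txt')]
A=np.array([[1,0,0],[0,0,1],[0,-1,0]])
E
python3 - <<'E'
from kin import *
import itertools
# orientation only: find sign/axis structure. axes j1 z, j2 y*s, ...
best=[]
for s in itertools.product([1,-1],repeat=7):
    def rot(q):
        e=[R.from_euler('zyzyzyz'[i],s[i]*q[i]) for i in range(7)]
        M=e[0]
        for x in e[1:]: M=M*x
        return M
    # solve for constant tool rotation
    Cs=[rot(q).inv()*R.from_quat(o) for q,p,o in L]
    m=R.concatenate(Cs); mean=m.mean(); err=np.degrees((mean.inv()*m).magnitude())
    best.append((err.max(),s,mean.as_matrix().round(3).tolist()))
best.sort(key=lambda b:b[0])
for b in best[:6]: print(b)
E
```

```text
(np.float64(4.827361027321505e-07), (-1, 1, -1, 1, -1, 1, -1), [[0.0, -0.0, -1.0], [-1.0, -0.0, -0.0], [-0.0, 1.0, -0.0]])
(np.float64(0.25113756883601623), (-1, -1, -1, -1, -1, -1, -1), [[-0.0, -0.001, -1.0], [-1.0, 0.001, -0.0], [0.001, 1.0, -0.001]])
(np.float64(17.646461526433445), (-1, 1, -1, -1, 1, -1, -1), [[0.029, -0.458, -0.889], [-0.965, 0.219, -0.145], [0.261, 0.862, -0.435]])
(np.float64(17.72383867917158), (-1, -1, -1, 1, 1, 1, -1), [[0.03, 0.457, -0.889], [-0.965, -0.219, -0.145], [-0.26, 0.862, 0.434]])
(np.float64(22.944264783791542), (-1, 1, -1, -1, 1, 1, 1), [[-0.065, -0.137, 0.988], [-0.984, -0.155, -0.086], [0.165, -0.978, -0.125]])
(np.float64(23.148616506555076), (-1, -1, -1, 1, 1, -1, 1), [[-0.065, 0.138, 0.988], [-0.984, 0.156, -0.086], [-0.166, -0.978, 0.125]])
```

```bash
cat >> kin.py <<'E'
S=[-1,1,-1,1,-1,1,-1]
C=np.array([[0,0,-1],[-1,0,0],[0,1,0.]])
def rots(q):
    M=np.eye(3);o=[]
    for i in range(7):
        M=M@R.from_euler('zyzyzyz'[i],S[i]*q[i]).as_matrix(); o.append(M)
    return o
def rows(q):
    r=rots(q)
    # unknown: d1 z, after j2/j3: a z, e x ; after j4: e2 x, b z ; after j6: w x, c z
    return np.c_[[0,0,1],r[2][:,2],r[2][:,0],r[3][:,0],r[3][:,2],r[5][:,0],r[5][:,2]]
def fit(v=1,prior=None,cols=(0,1,2,3,4,5,6)):
    cols=list(cols)
    Am=np.vstack([rows(q) for q,p,o in L])[:,cols]; y=np.hstack([p for q,p,o in L])
    n=len(cols); lam=1e-3
    pr=np.array([.35,.4,0,0,.4,0,.3])[cols] if prior is None else prior
    x=np.linalg.lstsq(np.vstack([Am,lam*np.eye(n)]),np.r_[y,lam*pr],rcond=None)[0]
    if v: print(np.round(x,4),'res mm',np.round(1000*(Am@x-y),1).reshape(-1,3).tolist())
    X=np.zeros(7);X[cols]=x
    return X
def fk(q,x): return rows(q)@x, rots(q)[6]@C
E
python3 - <<'E'
from kin import *
fit(); fit(cols=(0,1,4,6));
E
```

```text
[ 1.5835e+00  2.6280e-01  7.2700e-02 -5.4500e-02  4.5870e-01 -1.2000e-03
  1.5304e+00] res mm [[-49.5, 1.4, -0.8], [14.9, 12.4, -1.4], [4.3, 0.6, 0.8], [-4.4, -0.8, 0.3], [-4.1, -1.6, 0.3], [10.9, 8.4, 0.7]]
[6.002  0.3379 0.532  5.9644] res mm [[-47.6, 8.8, 9.1], [27.0, 9.1, 8.2], [-4.3, 6.5, -5.6], [-8.3, 6.2, -6.6], [-6.9, 2.2, -6.6], [4.7, 14.4, 1.5]]
```

```bash
cat >> kin.py <<'E'
def rows2(q):
    r=rots(q)
    return np.c_[[0,0,1],r[0][:,0],r[0][:,1],r[2],r[4],r[5]]+0
def rows2(q):
    r=rots(q)
    return np.c_[np.array([0,0,1]),r[0][:,0],r[2],r[3][:,0],r[4],r[5],r[6][:,0:1]]
def rows3(q):
    r=rots(q)
    # d1z, frame1 y; frame3: z,x,(y) ; frame4: x,y,z ; frame6: x,y,z
    return np.c_[np.array([0,0,1]),r[0][:,1],r[2][:,2],r[2][:,0],r[3][:,0],r[3][:,1],r[3][:,2],r[5][:,0],r[5][:,1],r[5][:,2]]
def fit3(v=1,lam=3e-3,pr=[.36,0,.42,0,0,0,.4,0,0,.35]):
    Am=np.vstack([rows3(q) for q,p,o in L]); y=np.hstack([p for q,p,o in L]); n=10
    x=np.linalg.lstsq(np.vstack([Am,lam*np.eye(n)]),np.r_[y,lam*np.array(pr)],rcond=None)[0]
    if v: print(np.round(x,4),'res mm',np.round(1000*(Am@x-y),1).reshape(-1,3).tolist())
    return x
E
python3 - <<'E'
from kin import *
for l in [1e-4,1e-3,1e-2]: fit3(lam=l)
E
```

```text
[ 2.583e-01 -2.180e-02  4.486e-01  0.000e+00  0.000e+00 -2.350e-02
  4.900e-01  0.000e+00 -4.000e-04  3.432e-01] res mm [[-0.0, -0.0, 0.0], [0.0, -0.0, -0.0], [-0.0, -0.0, 0.0], [0.0, 0.0, -0.0], [0.0, -0.0, -0.0], [-0.0, 0.0, 0.0]]
[ 2.686e-01 -2.180e-02  4.486e-01  1.000e-04  0.000e+00 -2.340e-02
  4.900e-01  0.000e+00 -4.000e-04  3.534e-01] res mm [[-0.0, -0.0, 0.0], [0.0, -0.0, -0.0], [-0.0, -0.0, 0.0], [0.0, 0.0, -0.0], [0.0, -0.0, -0.0], [-0.0, 0.0, 0.0]]
[ 3.109e-01 -2.160e-02  4.480e-01  1.900e-03 -3.000e-04 -2.200e-02
  4.886e-01  3.000e-04 -1.900e-03  3.952e-01] res mm [[-0.1, -0.0, 0.0], [0.0, -0.1, -0.1], [-0.0, -0.0, 0.0], [0.0, 0.0, -0.0], [0.0, -0.0, -0.0], [-0.1, -0.0, 0.0]]
```

Request:
{"op": "arm_command", "data": {"commands": [[[0,0,1,-1.5,4.7,0],[0,0,3,-3.1,9.5,0],[0,0,5,-4,12,0],[0,0,5,-4,12,0],[0,0,5,-4,12,0]]]}}

```text
clock: 7.3
position: [0.5043, -0.2659, 0.2927]
ee_rot: [0.186, -0.682, 0.707, -0.032]
ft_force: [-0.4, -0.5, -5.0]
grip_width: 0.702
```

Run:
```python
from h import *
o=log()
from kin import *
print(np.round(R.from_quat(o['ee_rot']).as_matrix(),3))
x=fit3(lam=1e-4); np.save('kx.npy',x)
```

```text
t 7.3 q [-0.295  0.389  0.843  1.416 -0.122  1.609 -0.723] p [ 0.5043 -0.2659  0.2927] F [-0.43 -0.5  -5.01] T [ 0.17 -0.91  0.04] g 0.702
[[-0.928 -0.208  0.308]
 [-0.3   -0.069 -0.951]
 [ 0.219 -0.976  0.001]]
[ 2.582e-01 -2.180e-02  4.486e-01  0.000e+00 -0.000e+00 -2.350e-02
  4.900e-01  0.000e+00 -4.000e-04  3.431e-01] res mm [[-0.0, -0.0, 0.0], [-0.0, -0.0, -0.0], [0.0, -0.0, 0.0], [0.0, 0.0, -0.0], [0.0, 0.0, -0.0], [0.0, -0.0, 0.0], [-0.0, -0.0, -0.0]]
```

```bash
cat >> kin.py <<'E'
X=None
def fk3(q):
    global X
    if X is None: X=np.load('kx.npy')
    return rows3(q)@X, rots(q)[6]@C
LO=np.array([-2.6,-.5,-1.47,.16,-1.27,.06,-2.6]);HI=np.array([2.6,2.12,1.34,2.42,4.41,2.06,2.6])
VM=np.array([2.22,2.22,2.79,2.79,3.14,3.14,3.14])*.7
def jac(q):
    p0,R0=fk3(q);J=np.zeros((6,7))
    for i in range(7):
        d=np.array(q,float);d[i]+=1e-6;p,Rr=fk3(d);J[:3,i]=(p-p0)/1e-6;J[3:,i]=R.from_matrix(Rr@R0.T).as_rotvec()/1e-6
    return J,p0,R0
def track(q,p,Rt,n=10,lam=1e-3,null=None):
    q=np.array(q,float)
    for _ in range(n):
        J,p0,R0=jac(q); e=np.r_[p-p0,R.from_matrix(Rt@R0.T).as_rotvec()]
        if np.linalg.norm(e)<1e-5: break
        free=np.ones(7,bool); 
        for _ in range(4):
            Jf=J[:,free]; dq=np.zeros(7); dq[free]=Jf.T@np.linalg.solve(Jf@Jf.T+lam**2*np.eye(6),e)
            m=np.abs(dq).max(); dq*=min(1,.1/max(m,1e-9))
            bad=free&(((q+dq)>HI+1e-9)|((q+dq)<LO-1e-9))
            if not bad.any(): break
            free&=~bad
        q=np.clip(q+dq,LO,HI)
    return q,np.linalg.norm(p-fk3(q)[0]),np.degrees(R.from_matrix(Rt@fk3(q)[1].T).magnitude())
def path(q,p,Rt,N=30,p0=None,R0=None):
    """straight interpolation"""
    a,b=fk3(q); rv=R.from_matrix(Rt@b.T).as_rotvec(); out=[]
    for s in np.linspace(0,1,N+1)[1:]:
        q,ep,er=track(q,a+(p-a)*s,R.from_rotvec(rv*s).as_matrix()@b); out.append(q)
    return q,ep,er,np.array(out)
E
python3 - <<'E'
from kin import *
q=np.array(L[0][0]); p0,R0=fk3(q)
T=[[8,-8,5,0,0,-8],[11,-12,8,0,0,-16],[14,-16,10,0,0,-24],[18,-20,10,0,0,-32],[22,-24,10,0,0,-40],[25,-28,10,0,0,-48],[28,-32,10,0,0,-56],[31,-36,10,0,0,-64],[32,-41,10,0,0,-72],[33,-46,10,0,0,-80],[34,-51,10,0,0,-88],[34,-56,10,0,0,-96],[34,-61,10,0,0,-104],[33,-66,10,0,0,-112],[32,-71,10,0,0,-120],[31,-76,10,0,0,-128],[31,-81,10,0,0,-136],[31,-86,10,0,0,-144]]
for r in T:
    r=np.array(r,float); q,ep,er=track(q,p0+r[:3]/100,R.from_rotvec(np.radians(r[3:])).as_matrix()@R0)
print(np.round(q,3),ep,er, L[1][0])
# scan pour configs
Sv=np.array([.559,.266]);
for psi in range(-180,180,15):
    best=None
    yd=np.array([np.cos(np.radians(psi)),np.sin(np.radians(psi)),0]); xd=np.array([0,0,-1.]); zd=np.cross(xd,yd)
    Rt=np.c_[xd,yd,zd]; p=np.r_[Sv,.185]+.012*yd
    for trial in range(12):
        rng=np.random.default_rng(trial); q0=LO+(HI-LO)*(.15+.7*rng.random(7))
        if trial==0:q0=np.array(L[-1][0])
        q,ep,er=track(q0,p,Rt,n=80)
        if ep<1e-3 and er<.3:
            mg=np.min(np.minimum(q-LO,HI-q)); 
            if best is None or mg>best[0]: best=(mg,q)
    print(psi, None if best is None else (round(best[0],2),np.round(best[1],2).tolist()))
E
```

```text
[-0.302  0.192  0.836  1.499 -0.143  1.514 -0.714] 4.0095173885186963e-10 3.25098353072909e-08 [-0.3073007483684883, 0.1929362048479666, 0.8487814211943839, 1.497902573811072, -0.14454603875820543, 1.514599418086196, -0.7093218464316079]
-180 None
-165 None
-150 None
-135 None
-120 None
-105 None
-90 (np.float64(0.02), [-1.2, 1.24, 0.68, 1.05, 0.55, 2.04, 2.58])
-75 (np.float64(0.06), [-1.06, 1.01, 0.17, 1.28, 0.98, 2.0, 2.35])
-60 (np.float64(0.13), [-0.98, 0.88, -0.06, 1.52, 1.22, 1.93, 2.24])
-45 (np.float64(0.3), [-1.04, 0.76, -0.04, 1.76, 1.36, 1.76, 2.17])
-30 (np.float64(0.43), [-1.09, 0.65, -0.01, 1.99, 1.53, 1.6, 2.07])
-15 (np.float64(0.26), [-0.43, 0.69, -0.69, 2.16, 2.03, 1.8, 2.1])
0 (np.float64(0.08), [-0.27, 0.62, -0.72, 2.34, 2.33, 1.66, 2.06])
15 None
30 None
45 (np.float64(0.05), [1.1, 1.31, -1.34, 2.37, 3.73, 0.56, 2.46])
60 (np.float64(0.16), [0.08, 0.53, -0.15, 2.26, 4.19, 1.32, 1.31])
75 (np.float64(0.18), [1.09, 1.29, -1.29, 2.02, -0.78, 0.57, 0.72])
90 (np.float64(0.3), [0.93, 1.2, -1.17, 1.8, -0.67, 0.93, 0.58])
105 (np.float64(0.39), [0.75, 1.2, -1.08, 1.57, -0.58, 1.24, 0.48])
120 (np.float64(0.48), [0.55, 1.23, -0.99, 1.33, -0.53, 1.54, 0.43])
135 (np.float64(0.24), [0.39, 1.33, -1.02, 1.08, -0.41, 1.82, 0.35])
150 None
165 None
```

```bash
cat >> kin.py <<'E'
G=.0245
def pose(M,psi,tau):
    """mouth point M, tool heading psi deg, tilt tau deg -> TCP, R"""
    ps=np.radians(psi);t=np.radians(tau);h=np.array([np.cos(ps),np.sin(ps),0]);z=np.array([0,0,1.])
    m=-np.cos(t)*h-np.sin(t)*z; y=-np.cos(t)*z+np.sin(t)*h
    Rt=np.c_[m,y,np.cross(m,y)]
    return np.array(M)-.083*m+G*y, Rt
def pts_arm(q):
    r=rots(q);x=X if X is not None else np.load('kx.npy')
    c=[np.array([0,0,1])*x[0]+r[0][:,1]*x[1]]; c.append(c[0]+r[2][:,2]*x[2]); c.append(c[1]+r[3][:,1]*x[5]+r[3][:,2]*x[6]); c.append(c[2]+r[5][:,2]*x[9])
    return c
def clear(q):
    c=pts_arm(q); tubs=[((.609,.022),.055,.135),((.387,-.004),.055,.135)]
    out=[]
    for (a,b,rad) in [(c[1],c[2],.065),(c[2],c[3],.055)]:
        for s in np.linspace(0,1,40):
            p=a+(b-a)*s
            for (xy,r,h) in tubs:
                if np.hypot(*(p[:2]-xy))<r+rad: out.append(p[2]-rad-h)
            out.append(p[2]-rad-.0)
    return min(out)
E
python3 - <<'E'
from kin import *
Sv=np.array([.559,.266])
q0=np.array(L[-1][0])
for psi in [90,100,110,120,130,140]:
    q=q0
    p,Rt=pose(np.r_[Sv,.28],psi,-12)
    lo=[];
    a,b=fk3(q)
    # via
    pv=np.array([.56,.03,.32]); rv=R.from_matrix(Rt@b.T).as_rotvec()
    q,e1,e2,o1=path(q,pv,R.from_rotvec(rv*.5).as_matrix()@b)
    q,e1,e2,o2=path(q,p,Rt)
    qs=[q];errs=[]
    for k,tau in enumerate(np.linspace(-12,90,35)):
        z=.28-min(1,k/20)*.175
        p,Rt=pose(np.r_[Sv,z],psi,tau); q,ep,er=track(q,p,Rt,n=20); qs.append(q); errs.append((round(tau),round(ep*1000,1),round(er,1),round(clear(q),3)))
    A=np.vstack([o1,o2,qs]); print(psi,round(e1*1000,2),round(e2,2),'end',np.round(q,2),'margins',np.round(np.minimum(A-LO,HI-A).min(0),2)); print(errs[20::3],min(clear(x) for x in np.vstack([o1,o2])))
E
```

```text
90 0.0 0.0 end [ 0.51  0.81 -0.6   1.83 -1.27  1.27  0.91] margins [1.64 0.78 0.5  0.56 0.   0.42 1.69]
[(48, np.float64(0.0), np.float64(0.0), np.float64(0.096)), (57, np.float64(0.0), np.float64(0.0), np.float64(0.107)), (66, np.float64(0.0), np.float64(0.0), np.float64(0.074)), (75, np.float64(0.0), np.float64(0.0), np.float64(0.041)), (84, np.float64(0.0), np.float64(0.0), np.float64(0.015))] 0.1082849810867158
100 0.0 0.0 end [ 0.27  0.81 -0.33  1.69 -1.26  1.51  0.87] margins [1.63 0.77 0.5  0.67 0.   0.43 1.73]
[(48, np.float64(0.0), np.float64(0.0), np.float64(0.096)), (57, np.float64(0.0), np.float64(0.0), np.float64(0.106)), (66, np.float64(0.0), np.float64(0.0), np.float64(0.071)), (75, np.float64(0.0), np.float64(0.0), np.float64(0.039)), (84, np.float64(0.0), np.float64(0.0), np.float64(0.014))] 0.10828105216925749
110 0.0 0.0 end [ 0.07  0.86 -0.12  1.54 -1.26  1.74  0.84] margins [1.62 0.75 0.5  0.77 0.01 0.32 1.76]
[(48, np.float64(0.0), np.float64(0.0), np.float64(0.096)), (57, np.float64(0.0), np.float64(0.0), np.float64(0.106)), (66, np.float64(0.0), np.float64(0.0
[... 723 characters left out ...]
0), np.float64(0.095)), (57, np.float64(0.0), np.float64(0.0), np.float64(0.106)), (66, np.float64(0.0), np.float64(0.0), np.float64(0.116)), (75, np.float64(0.0), np.float64(0.0), np.float64(0.082)), (84, np.float64(0.0), np.float64(0.0), np.float64(0.044))] 0.10827169012895815
140 0.0 0.0 end [ 0.04  1.12 -0.34  1.06 -0.89  2.05  0.63] margins [1.63 0.67 0.5  0.8  0.27 0.01 1.77]
[(48, np.float64(0.0), np.float64(0.0), np.float64(0.095)), (57, np.float64(0.0), np.float64(0.0), np.float64(0.106)), (66, np.float64(0.0), np.float64(0.0), np.float64(0.116)), (75, np.float64(0.0), np.float64(0.0), np.float64(0.107)), (84, np.float64(0.0), np.float64(0.0), np.float64(0.069))] 0.10826952110970384
```

Run:
```python
from kin import *
Sv=np.array([.559,.266])
q=np.array(L[-1][0]);p0,R0=fk3(q)
p,Rt=pose(np.r_[Sv,.25],125,-12)
print('final shift',np.round((p-p0)*100,2),np.round(np.degrees(R.from_matrix(Rt@R0.T).as_rotvec()),1),p)
```

```text
final shift [ 1.11 59.42 -8.39] [  0.8  -0.2 107.1] [0.51535518 0.32833126 0.20877871]
```

Request:
{"op": "arm_command", "data": {"commands": [[[0.5,1.5,1,0,0,3],[1.5,4,2,0,0,8],[2.5,7,2,0,0,13],[3.5,10,2,0,0,18],[4.5,13,2,0,0,24],[5.5,16,2,0,0,29],[6,19,2,0,0,35],[6,22.5,2,0,0,41],[6,26,2,0,0,47],[6,29.5,2,0,0,53],[6,33,2,0,0,59],[5.5,36.5,2,0,0,65],[5,40,2,0,0,71],[4.5,43.5,2,0,0,77],[4,47,1,0,0,83],[3.2,50.5,0,0,0,89],[2.4,54,-1,0,0,95],[1.7,57,-2,0,0,101],[1.3,58.6,-3,0,0,105],[1.1,59.4,-4,0.8,-0.2,107.1]]]}}

```text
clock: 9.3
position: [0.5134, 0.3305, 0.2529]
ee_rot: [0.659, -0.258, 0.387, -0.592]
ft_force: [-0.1, -0.5, -5.5]
grip_width: 0.7
```

Run:
```python
from h import *
o=log()
from kin import *
print(np.round(R.from_quat(o['ee_rot']).as_matrix(),3))
c=cam('top'); cv2.imwrite('pics/t5.png',cv2.resize(c['pixels'],(768,576)))
d=cam('wrist'); cv2.imwrite('pics/w5.png',cv2.resize(cv2.convertScaleAbs(d['pixels'],alpha=1.6),(768,576)))
c=cam('scene','s5.png')
Sv=np.array([.559,.266])
q=np.array(o['joint_pos']);p0,R0=fk3(q); qq=q
for tau,z in [(-12,.25),(0,.23),(10,.21),(20,.19),(30,.17),(40,.15),(50,.13),(60,.115),(70,.105),(78,.10)]:
    p,Rt=pose(np.r_[Sv,z],125,tau); qq,ep,er=track(qq,p,Rt,n=20)
    print(tau,np.round((p-p0)*100,1),np.round(np.degrees(R.from_matrix(Rt@R0.T).as_rotvec()),1),'e',round(ep*1e3,2),round(er,2),np.round(qq,2),round(clear(qq),3))
```

```text
t 9.3 q [-0.986  0.295  0.281  1.494  0.127  1.385 -0.123] p [0.5134 0.3305 0.2529] F [-0.09 -0.47 -5.46] T [0.15 0.18 0.05] g 0.7
[[ 0.567  0.119  0.815]
 [-0.797 -0.167  0.58 ]
 [ 0.205 -0.979 -0.   ]]
-12 [ 0.2 -0.2 -4.4] [-0.1 -0.1 -0.4] e 0.0 0.0 [-0.98  0.32  0.28  1.55  0.13  1.3  -0.14] 0.154
0 [-0.2  0.4 -4.7] [ 9.7  6.8 -0.4] e 0.0 0.0 [-0.87  0.32  0.26  1.55 -0.08  1.29  0.02] 0.151
10 [-0.4  0.6 -5.3] [17.8 12.6 -0.4] e 0.0 0.0 [-0.76  0.33  0.25  1.55 -0.27  1.29  0.17] 0.145
20 [-0.4  0.6 -5.8] [26.  18.4 -0.4] e 0.0 0.0 [-0.65  0.37  0.24  1.55 -0.44  1.33  0.31] 0.14
30 [-0.3  0.4 -6.3] [34.2 24.1 -0.4] e 0.0 0.0 [-0.55  0.42  0.22  1.54 -0.6   1.38  0.44] 0.135
40 [ 0.   0.1 -6.8] [42.4 29.9 -0.4] e 0.0 0.0 [-0.44  0.49  0.19  1.52 -0.75  1.46  0.56] 0.13
50 [ 0.4 -0.5 -7.5] [50.5 35.7 -0.4] e 0.0 0.0 [-0.35  0.58  0.17  1.5  -0.87  1.55  0.66] 0.123
60 [ 1.  -1.3 -7.8] [58.7 41.4 -0.4] e 0.0 0.0 [-0.27  0.68  0.13  1.46 -0.97  1.66  0.73] 0.12
70 [ 1.6 -2.2 -7.8] [66.9 47.2 -0.4] e 0.0 0.0 [-0.19  0.78  0.1   1.41 -1.05  1.76  0.78] 0.072
78 [ 2.2 -3.1 -7.7] [73.4 51.8 -0.3] e 0.0 0.0 [-0.14  0.86  0.06  1.37 -1.11  1.85  0.8 ] 0.034
```

View pics/t5.png

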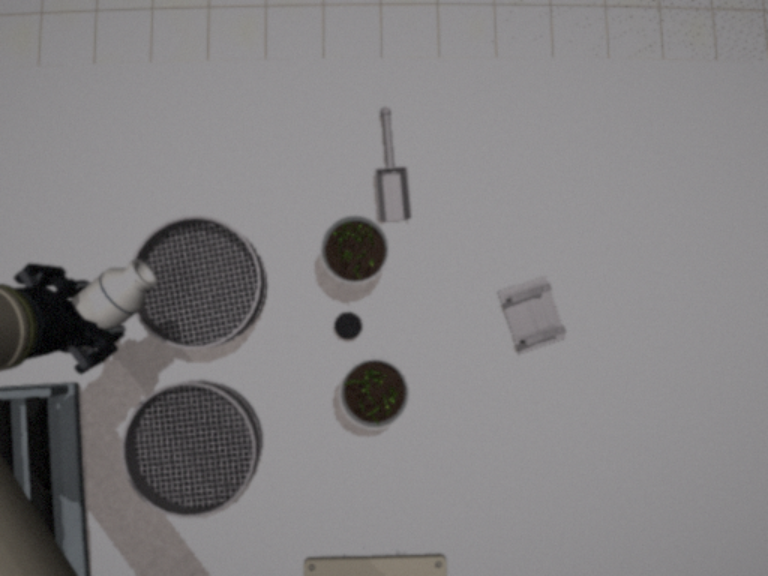

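View pics/w5.png

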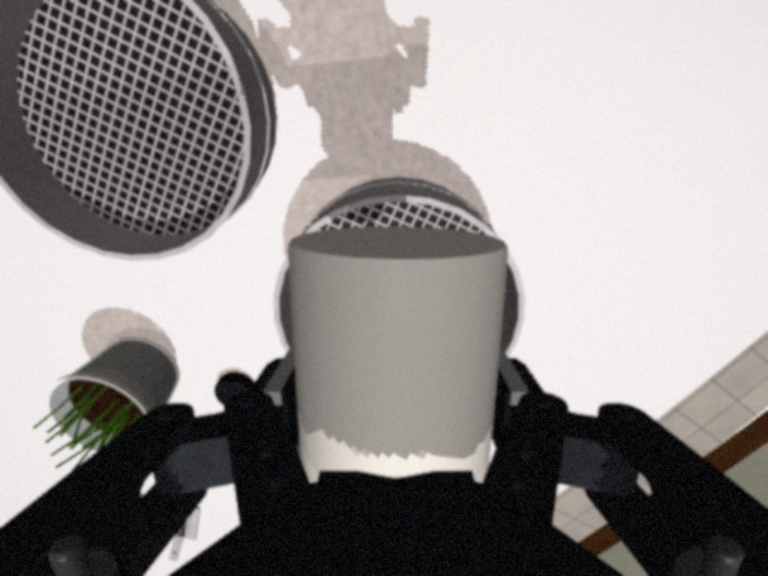

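View pics/s5.png

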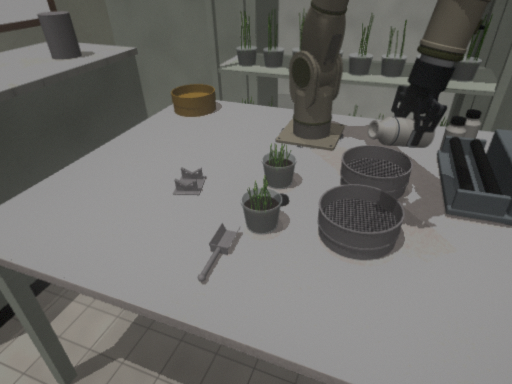

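Request:
{"op": "arm_command", "data": {"commands": [[[0,0,-4.4,2,1,0],[-0.2,0.2,-4.6,6,4,0],[-0.2,0.4,-4.7,9.7,6.8,0],[-0.3,0.5,-5,14,9.8,0],[-0.4,0.6,-5.3,17.8,12.6,0],[-0.4,0.6,-5.5,22,15.5,0],[-0.4,0.6,-5.8,26,18.4,0],[-0.4,0.5,-6,30,21.2,0],[-0.3,0.4,-6.3,34.2,24.1,0],[-0.2,0.3,-6.5,38.3,27,0],[0,0.1,-6.8,42.4,29.9,0],[0.2,-0.2,-7.1,46.5,32.8,0],[0.4,-0.5,-7.5,50.5,35.7,0],[0.7,-0.9,-7.7,54.6,38.5,0],[1,-1.3,-7.8,58.7,41.4,0],[1.3,-1.7,-7.8,62.8,44.3,0],[1.6,-2.2,-7.8,66.9,47.2,0],[1.9,-2.6,-7.8,70.2,49.5,0],[2.2,-3.1,-7.7,73.4,51.8,0],[2.2,-3.1,-7.7,73.4,51.8,0]]]}}

```text
clock: 11.45
position: [0.5388, 0.2937, 0.1746]
ee_rot: [-0.284, 0.651, 0.138, 0.691]
ft_force: [-0.5, -0.2, -6.3]
grip_width: 0.699
```

Run:
```python
from h import *
o=log()
from kin import *
print(np.round(R.from_quat(o['ee_rot']).as_matrix(),3))
c=cam('top'); cv2.imwrite('pics/t6.png',cv2.resize(c['pixels'][90:290,40:300],(780,600)))
c=cam('scene','s6.png'); cv2.imwrite('pics/s6.png',cv2.resize(c['pixels'][100:300,220:480],(780,600)))
```

```text
t 11.45 q [-0.132  0.871  0.067  1.364 -1.104  1.855  0.793] p [0.5388 0.2937 0.1746] F [-0.48 -0.19 -6.3 ] T [-1.63 -1.09  0.06] g 0.699
[[ 0.115 -0.56   0.82 ]
 [-0.178  0.801  0.572]
 [-0.977 -0.211 -0.008]]
```

View pics/t6.png

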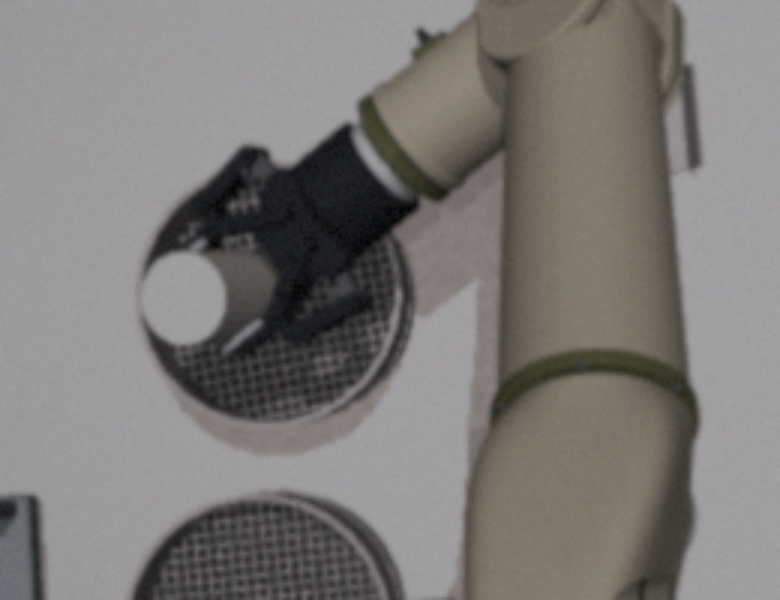

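View pics/s6.png

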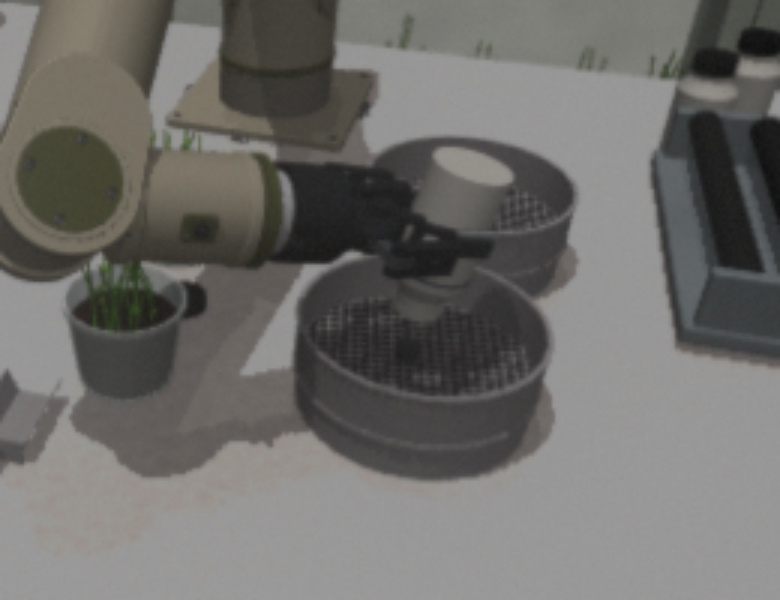

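Request:
{"op": "arm_command", "data": {"commands": [[[0,0,3,0,0,0],[0,0,0,0,0,0],[0,0,3,0,0,0],[0,0,0,0,0,0],[1.5,1,2,0,0,0],[-1.5,-1,0,0,0,0],[1.5,1,2,0,0,0],[-1.5,-1,0,0,0,0],[1,-1.5,2,0,0,0],[-1,1.5,0,0,0,0],[1,-1.5,2,0,0,0],[-1,1.5,0,0,0,0],[0,0,3,0,0,0],[0,0,0,0,0,0],[0,0,3,0,0,0],[0,0,0,0,0,0],[0,0,0,0,0,0],[0,0,0,0,0,0],[0,0,0,0,0,0],[0,0,0,0,0,0]]]}}

```text
clock: 13.55
position: [0.5378, 0.2973, 0.1784]
ee_rot: [-0.284, 0.648, 0.141, 0.692]
ft_force: [0.5, -0.4, -3.2]
grip_width: 0.7
```

Run:
```python
from h import *
o=log()
fs=[o['ft_force'][2]]
c=cam('top'); cv2.imwrite('pics/t7.png',cv2.resize(c['pixels'][120:250,70:200],(600,600))); np.savez('t7.npz',**{k:np.array(v) for k,v in c.items()})
fs.append(manip.get_obs()['ft_force'][2])
c=cam('scene'); cv2.imwrite('pics/s7.png',cv2.resize(c['pixels'][140:280,300:420],(514,600),interpolation=cv2.INTER_CUBIC)); fs.append(manip.get_obs()['ft_force'][2]); print(fs)
for n in ['top','scene']:
    for m in manip.masks_of(n,'cylinder1'): print(n,round(m['p'],2),m['bbox'])
```

```text
t 13.55 q [-0.137  0.866  0.066  1.364 -1.107  1.857  0.794] p [0.5378 0.2973 0.1784] F [ 0.5  -0.36 -3.16] T [-1.34 -0.93  0.01] g 0.7
[np.float64(-3.1567210538216104), np.float64(-3.06244970266658), np.float64(-3.6568960969331923)]
scene 0.39 [345.6, 207.2, 353.5, 215.5]
scene 0.36 [353.3, 210.8, 359.8, 218.3]
```

View pics/t7.png

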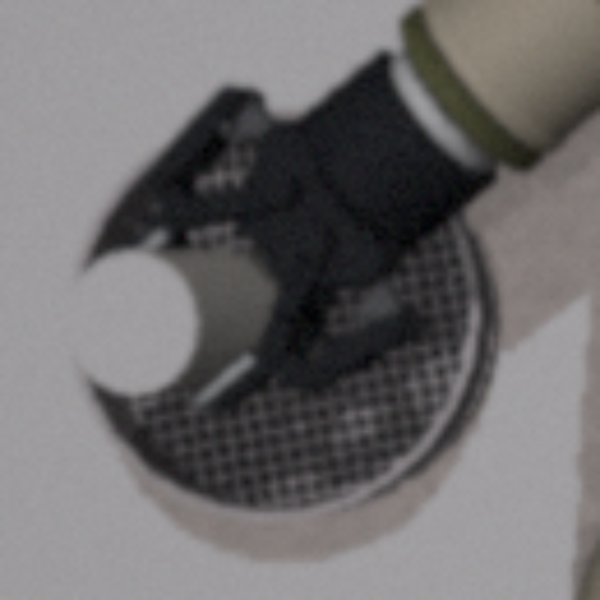

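View pics/s7.png

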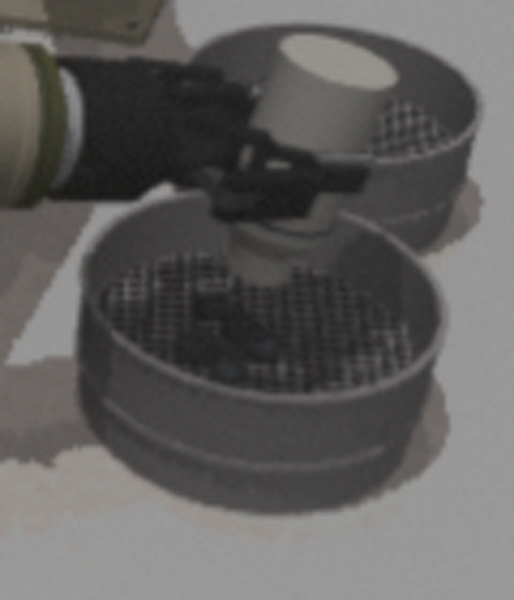

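Request:
{"op": "arm_command", "data": {"commands": [[[0,0,3,0,0,0],[0,0,0,0,0,0],[0,0,3,0,0,0],[0,0,0,0,0,0],[1.5,1,2,0,0,0],[-1.5,-1,0,0,0,0],[1.5,1,2,0,0,0],[-1.5,-1,0,0,0,0],[1,-1.5,2,0,0,0],[-1,1.5,0,0,0,0],[1,-1.5,2,0,0,0],[-1,1.5,0,0,0,0],[0,0,3,0,0,0],[0,0,0,0,0,0],[0,0,3,0,0,0],[0,0,0,0,0,0],[0,0,0,0,0,0],[0,0,0,0,0,0],[0,0,0,0,0,0],[0,0,0,0,0,0]]]}}

```text
clock: 15.75
position: [0.5378, 0.2972, 0.1782]
ee_rot: [-0.284, 0.648, 0.141, 0.692]
ft_force: [0.7, -0.4, -2.6]
grip_width: 0.697
```

Run:
```python
from h import *
o=log()
fs=[];
for i in range(12):
    c=cam('scene'); fs.append(manip.get_obs()['ft_force'])
print(np.round(np.mean(fs,0),2),np.round(np.std(fs,0),2), manip.get_obs()['torque'])
cv2.imwrite('pics/s8.png',cv2.resize(c['pixels'][190:260,300:420],(780,455),interpolation=cv2.INTER_CUBIC))
for m in manip.masks_of('scene','cylinder1'): print(round(m['p'],2),m['bbox'])
```

```text
t 15.75 q [-0.139  0.867  0.069  1.364 -1.108  1.858  0.794] p [0.5378 0.2972 0.1782] F [ 0.66 -0.4  -2.59] T [-1.36 -0.95  0.01] g 0.697
[ 0.03  0.03 -3.24] [0.41 0.35 0.56] [-1.34660736 -0.96001227 -0.04786576]
0.61 [347.8, 219.0, 361.0, 222.0]
0.55 [355.5, 216.1, 365.4, 225.4]
0.5 [344.9, 210.8, 350.7, 212.2]
0.47 [339.0, 217.4, 348.8, 224.6]
```

View pics/s8.png

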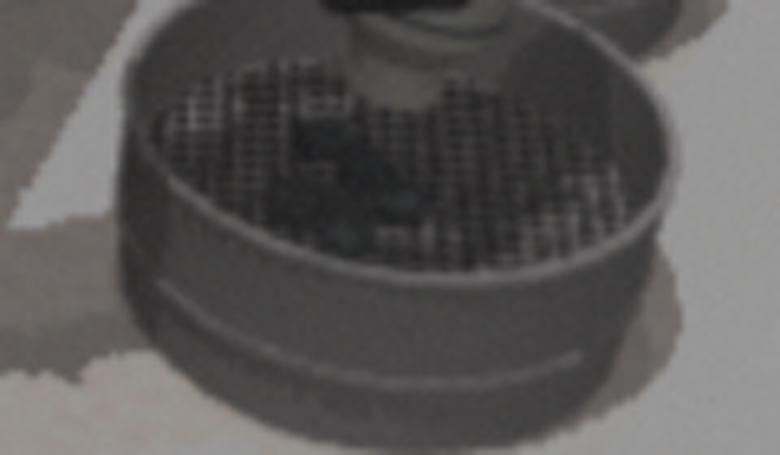

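Request:
{"op": "arm_command", "data": {"commands": [[[0,0,2,4.9,3.4,0],[0,0,4,-3,-2,0],[0,0,0,4.9,3.4,0],[0,0,4,-3,-2,0],[0,0,0,4.9,3.4,0],[2,1.4,1,4.9,3.4,0],[-2,-1.4,1,0,0,0],[2,1.4,1,4.9,3.4,0],[-2,-1.4,1,0,0,0],[1.4,-2,1,4.9,3.4,0],[-1.4,2,1,4.9,3.4,0],[1.4,-2,1,4.9,3.4,0],[-1.4,2,1,4.9,3.4,0],[0,0,4,4.9,3.4,0],[0,0,0,4.9,3.4,0],[0,0,4,4.9,3.4,0],[0,0,0,4.9,3.4,0],[0,0,0,0,0,0],[0,0,0,0,0,0],[0,0,0,0,0,0]]]}}

```text
clock: 18.4
position: [0.538, 0.2976, 0.1793]
ee_rot: [-0.283, 0.648, 0.142, 0.693]
ft_force: [-0.1, -0.1, -2.8]
grip_width: 0.699
```

Run:
```python
from h import *
o=log()
fs=[];T=[]
for i in range(10):
    c=cam('scene'); ob=manip.get_obs(); fs.append(ob['ft_force']); T.append(ob['torque'])
print(np.round(np.mean(fs,0),2),np.round(np.std(fs,0),2), np.round(np.mean(T,0),3),np.round(np.std(T,0),3))
cv2.imwrite('pics/s9.png',cv2.resize(c['pixels'][140:260,300:420],(600,600),interpolation=cv2.INTER_CUBIC))
for m in manip.masks_of('scene','cylinder1'): print(round(m['p'],2),m['bbox'])
```

```text
t 18.4 q [-0.137  0.866  0.066  1.363 -1.108  1.858  0.794] p [0.538  0.2976 0.1793] F [-0.13 -0.14 -2.82] T [-1.38 -0.94  0.06] g 0.699
[-0.09  0.3  -3.27] [0.36 0.62 0.69] [-1.384 -0.949 -0.019] [0.029 0.023 0.032]
0.63 [349.2, 218.6, 361.3, 222.3]
0.59 [348.5, 211.8, 360.0, 219.8]
0.44 [348.0, 224.2, 357.4, 228.3]
```

View pics/s9.png

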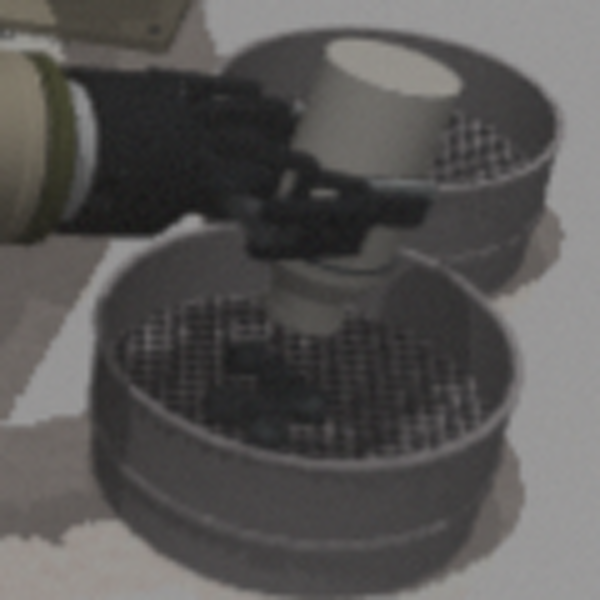

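Run:
```python
from h import *
from scipy import ndimage
H={}
for n in ['scene','top']:
    c=cam(n); 
    P,uv=pts(c)
    s=(np.hypot(P[:,0]-.559,P[:,1]-.266)<.092)&(P[:,2]>.050)&(P[:,2]<.075)
    print(n,s.sum(),np.percentile(P[s,2],[5,50,95]) if s.any() else '')
    q=P[s]
    if n=='scene':
        S=q
img=np.zeros((200,200),np.uint8)
x=((S[:,0]-.459)*1000).astype(int);y=((S[:,1]-.166)*1000).astype(int)
for a,b,z in zip(x,y,S[:,2]):
    if 0<=a<200 and 0<=b<200: cv2.circle(img,(b,a),1,int((z-.045)*8000)%256,-1)
cv2.imwrite('pics/hm.png',cv2.resize(img,(600,600),interpolation=0))
c=cam('scene'); g=cv2.convertScaleAbs(c['pixels'][195:240,325:385],alpha=2.5)
cv2.imwrite('pics/s10.png',cv2.resize(g,(800,600),interpolation=cv2.INTER_CUBIC))
```

```text
scene 301 [0.05176604 0.06062867 0.06420269]
top 60 [0.05005161 0.05103273 0.06452759]
```

View pics/hm.png

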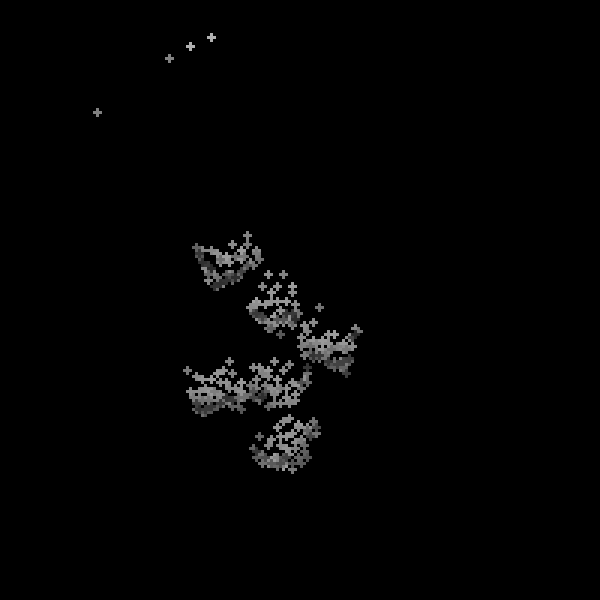

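View pics/s10.png

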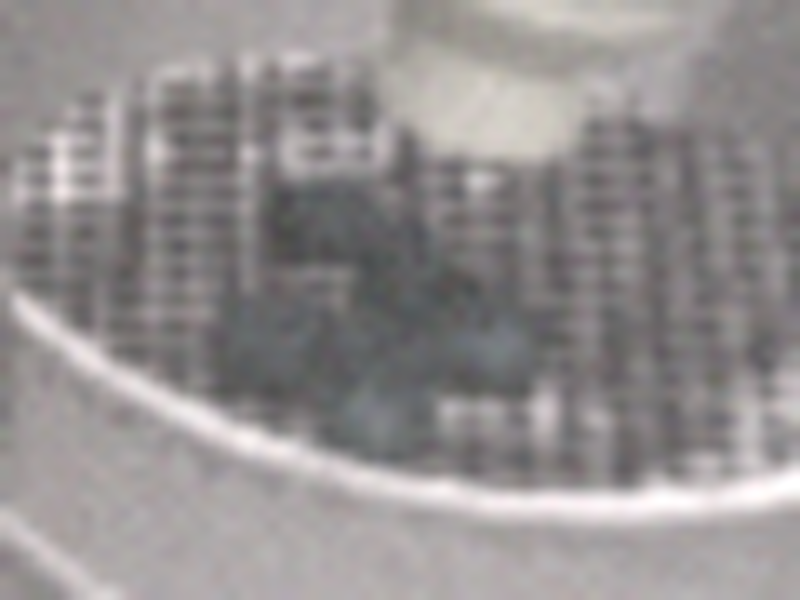

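Run:
```python
from h import *
o=log()
from kin import *
Sv=np.array([.559,.266])
q=np.array(o['joint_pos']);p0,R0=fk3(q); qq=q
for tau,z in [(78,.13),(70,.16),(60,.2),(50,.22),(40,.24),(30,.25),(20,.26),(10,.27),(0,.28)]:
    p,Rt=pose(np.r_[Sv,z],125,tau); qq,ep,er=track(qq,p,Rt,n=20)
    print(tau,np.round((p-p0)*100,1),np.round(np.degrees(R.from_matrix(Rt@R0.T).as_rotvec()),1),'e',round(ep*1e3,2),round(er,2),np.round(qq,2),round(clear(qq),3))
pg,Rg=np.array(L[4][1]),R.from_quat(L[4][2]).as_matrix()
print(L[4][1],'next', np.round((pg-p)*100,2),np.round(np.degrees(R.from_matrix(Rg@Rt.T).as_rotvec()),2))
```

```text
t 19.1 q [-0.137  0.868  0.066  1.364 -1.107  1.856  0.794] p [0.5375 0.2972 0.1773] F [ 0.18 -0.81 -3.54] T [-1.39 -1.01 -0.  ] g 0.698
78 [-0.2  0.3  2.9] [ 0.2 -0.1 -0.2] e 0.0 0.0 [-0.14  0.82  0.06  1.37 -1.12  1.87  0.76] 0.064
70 [-0.8  1.1  5.2] [-6.4 -4.7 -0.1] e 0.0 0.0 [-0.19  0.71  0.1   1.4  -1.06  1.81  0.71] 0.127
60 [-1.4  2.   8.2] [-14.6 -10.4  -0.1] e 0.0 0.0 [-0.27  0.59  0.14  1.41 -0.97  1.74  0.62] 0.205
50 [-2.   2.8  9.1] [-22.7 -16.2  -0.1] e 0.0 0.0 [-0.35  0.5   0.17  1.42 -0.86  1.66  0.54] 0.213
40 [-2.4  3.4  9.7] [-30.9 -21.9  -0.1] e 0.0 0.0 [-0.44  0.42  0.19  1.43 -0.72  1.59  0.45] 0.22
30 [-2.7  3.8  9.3] [-39.1 -27.7  -0.1] e 0.0 0.0 [-0.53  0.37  0.2   1.44 -0.58  1.51  0.36] 0.215
20 [-2.8  4.   8.8] [-47.3 -33.4  -0.1] e 0.0 0.0 [-0.63  0.32  0.21  1.45 -0.41  1.45  0.25] 0.21
10 [-2.8  3.9  8.3] [-55.5 -39.1  -0. ] e 0.0 0.0 [-0.73  0.3   0.22  1.47 -0.24  1.41  0.13] 0.205
0 [-2.6  3.7  7.8] [-63.7 -44.9  -0. ] e 0.0 0.0 [-0.83  0.29  0.22  1.48 -0.06  1.38  0.  ] 0.201
[0.5052790781760056, -0.2668193150301548, 0.03552865468146023] next [ -0.61 -60.08 -22.  ] [ 6.0000e-02 -1.6000e-01 -1.0711e+02]
```

Request:
{"op": "arm_command", "data": {"commands": [[[0,0,1.5,0,0,0],[-0.2,0.3,3,0,0,0],[-0.5,0.7,4.2,-3.2,-2.3,0],[-0.8,1.1,5.4,-6.4,-4.7,0],[-1.1,1.6,7,-10.5,-7.5,0],[-1.4,2,8.2,-14.6,-10.4,0],[-2,2.8,9.1,-20,-14,0],[-2.2,3.1,9.4,-26,-18.5,0],[-2.4,3.4,9.7,-32,-22.7,0],[-2.6,3.7,9.7,-38,-27,0],[-2.8,4,9.7,-44,-31,0],[-2.8,4,9.7,-50,-35.2,0],[-2.8,4,9.7,-55.5,-39.1,0],[-2.6,3.7,9.7,-61,-43,0],[-2.6,3.7,9.8,-63.7,-44.9,0],[-2.6,3.7,9.8,-63.7,-44.9,0],[-2.6,3.7,9.8,-63.7,-44.9,0]]]}}

```text
clock: 20.8
position: [0.5109, 0.3344, 0.2762]
ee_rot: [-0.627, 0.327, -0.326, 0.628]
ft_force: [0.5, 0.0, -3.1]
grip_width: 0.701
```

Run:
```python
from h import *
o=log()
from kin import *
print(np.round(o['ee_rot'],4))
c=cam('top'); cv2.imwrite('pics/t11.png',cv2.resize(cv2.convertScaleAbs(c['pixels'][120:250,70:200],alpha=1.7),(600,600),interpolation=cv2.INTER_CUBIC))
P,uv=pts(c)
s=(np.hypot(P[:,0]-.559,P[:,1]-.266)<.092)&(P[:,2]>.054)&(P[:,2]<.075); print(s.sum())
# rest geometry, empty
k=(abs(P[:,0]-.504)<.08)&(abs(P[:,1]+.266)<.08)&(P[:,2]>.0025)&(P[:,2]<.05)
q=P[k]; r=cv2.minAreaRect((q[:,:2]*1000).astype(np.float32)); print('rest',np.round(r,1) if 0 else r)
pg,Rg=np.array(L[4][1]),R.from_quat(L[4][2]).as_matrix()
p0=o['position'];Rt=R.from_quat(o['ee_rot']).as_matrix()
print(np.round((pg-p0)*100,2),np.round(np.degrees(R.from_matrix(Rg@Rt.T).as_rotvec()),2))
```

```text
t 20.8 q [-0.828  0.279  0.219  1.445 -0.063  1.424  0.003] p [0.5109 0.3344 0.2762] F [ 0.51  0.04 -3.07] T [-0.03  0.02 -0.01] g 0.701
[-0.6268  0.327  -0.3258  0.6277]
356
rest ((503.9239501953125, -266.23919677734375), (159.16920471191406, 158.90435791015625), 0.3267245590686798)
[ -0.56 -60.12 -24.07] [-6.0000e-02 -9.0000e-02 -1.0712e+02]
```

View pics/t11.png

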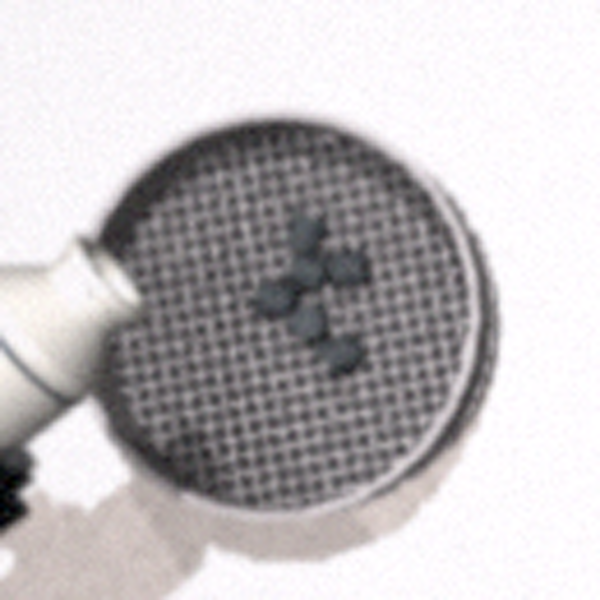

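Request:
{"op": "arm_command", "data": {"commands": [[[0.3,-2,1,0,0,-4],[1,-5.5,2,0,0,-10],[1.7,-9,3,0,0,-16],[2.4,-12.5,3,0,0,-22],[3.1,-16,3,0,0,-28],[3.8,-19.5,3,0,0,-34],[4.3,-23,3,0,0,-40],[4.5,-26.5,3,0,0,-46],[4.5,-30,3,0,0,-52],[4.5,-33.5,3,0,0,-58],[4.5,-37,3,0,0,-64],[4.3,-40.5,3,0,0,-70],[3.8,-44,3,0,0,-76],[3,-47.5,2,0,0,-82],[2.2,-51,1,0,0,-88],[1.2,-54.5,0,0,0,-94],[0.2,-57.5,-2,0,0,-100],[-0.3,-59.5,-4,0,0,-105],[-0.6,-60.1,-5,0,0,-107.1],[-0.6,-60.1,-5,0,0,-107.1]]]}}

```text
clock: 22.85
position: [0.504, -0.2679, 0.2243]
ee_rot: [-0.11, 0.699, -0.698, 0.108]
ft_force: [-0.2, 0.2, -2.6]
grip_width: 0.699
```

Run:
```python
from h import *
from kin import *
for i in range(3): cam('top')
o=log()
c=cam('wrist'); cv2.imwrite('pics/w12.png',cv2.resize(cv2.convertScaleAbs(c['pixels'],alpha=1.6),(800,600)))
c=cam('top'); cv2.imwrite('pics/t12.png',cv2.resize(c['pixels'],(768,576)))
P,uv=pts(c)
# visible portion of jar in top
k=(abs(P[:,0]-.504)<.13)&(abs(P[:,1]+.266)<.13)
pg,Rg=np.array(L[4][1]),R.from_quat(L[4][2]).as_matrix()
p0=o['position'];Rt=R.from_quat(o['ee_rot']).as_matrix()
print(np.round((pg-p0)*100,2),np.round(np.degrees(R.from_matrix(Rg@Rt.T).as_rotvec()),2))
```

```text
t 23.0 q [-0.249  0.261  0.78   1.649 -0.19   1.309 -0.691] p [ 0.5065 -0.2659  0.2262] F [ 1.21  0.07 -2.74] T [ 0.05 -0.05 -0.02] g 0.699
[ -0.12  -0.09 -19.07] [-0.11 -0.07 -0.17]
```

View pics/w12.png

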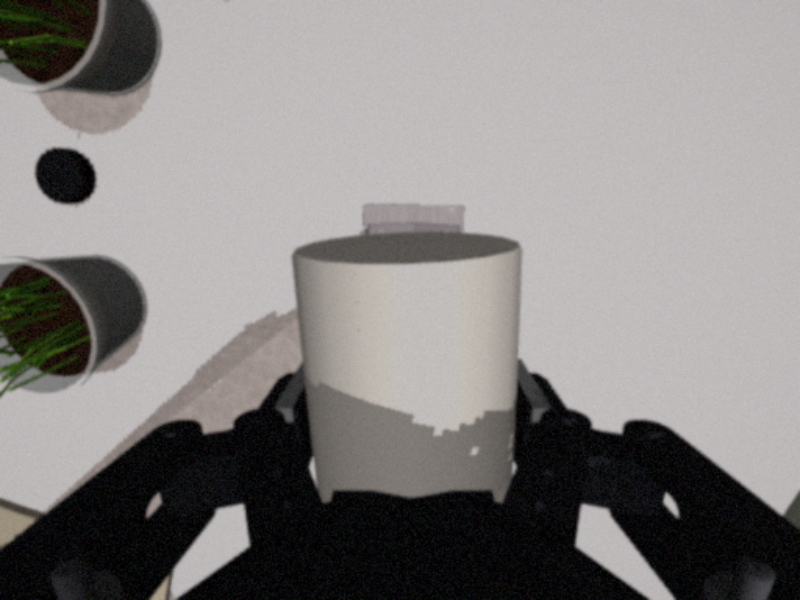

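View pics/t12.png

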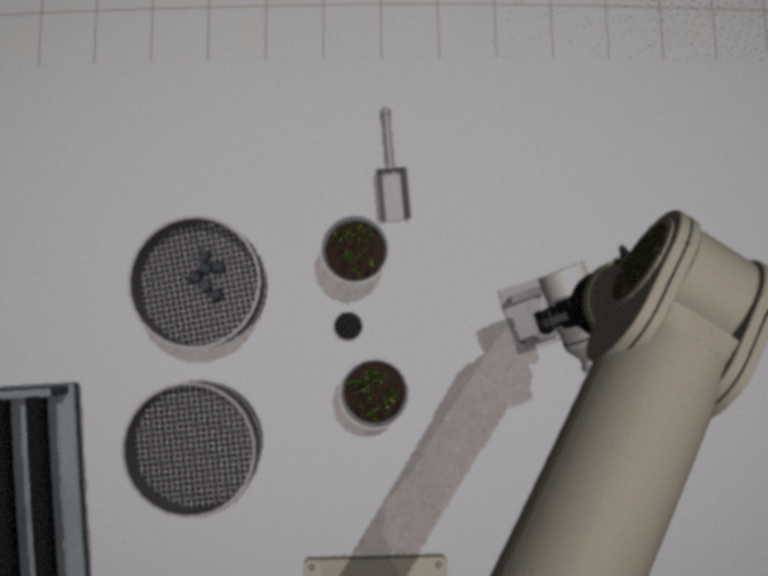

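Run:
```python
from h import *
from kin import *
c=cam('wrist'); o=manip.get_obs()
P,uv=pts(c)
Rt=R.from_quat(o['ee_rot']).as_matrix(); p0=o['position']
Q=(P-p0)@Rt   # tool frame: x mouth, y down(fingers), z jaws
# jar upper surface: y from -.06 to -.03 , |z|<.03, x from -.06 to .06
s=(np.abs(Q[:,2])<.024)&(Q[:,1]<-.025)&(Q[:,1]>-.075)&(Q[:,0]<-.005)&(Q[:,0]>-.07)
q=Q[s]; print(len(q),np.percentile(q,[1,50,99],axis=0).round(4))
foot=q[:,0].min()
b=q[q[:,0]>np.percentile(q[:,0],1)+.004]
def res(v): # axis point (0,y,z) dir (1,dy,dz) radius 31
    d=np.array([1,v[2],v[3]]);d/=np.linalg.norm(d); r=b-np.array([0,v[0],v[1]])
    return np.linalg.norm(np.cross(r,d),axis=1)-.031
sol=least_squares(res,[-.025,0,0,0],loss='soft_l1',f_scale=.001)
print('axis y,z at x=0 (mm)',sol.x[:2]*1000,'slopes deg',np.degrees(sol.x[2:]),'rms mm',1000*np.sqrt(np.mean(sol.fun**2)))
# foot end x: points on foot face / edge
for yy in np.arange(-.058,-.03,.004):
    k=(np.abs(Q[:,2])<.01)&(Q[:,1]>yy)&(Q[:,1]<yy+.004)&(Q[:,0]>-.08)&(Q[:,0]<0); 
    if k.sum(): print(round(yy,3),k.sum(),Q[k,0].min().round(4))
```

```text
16766 [[-0.0517 -0.0743 -0.0234]
 [-0.0315 -0.0533 -0.0002]
 [-0.0056 -0.0295  0.0233]]
axis y,z at x=0 (mm) [-24.62723889  -0.31001551] slopes deg [-0.45271452  1.75809136] rms mm 4.345022973895558
-0.058 6435 -0.0516
-0.054 1303 -0.0516
-0.05 106 -0.0516
-0.046 98 -0.0516
-0.042 77 -0.0516
-0.038 81 -0.0516
-0.034 61 -0.0516
-0.03 62 -0.0516
```

```bash
cat > jarfit.py <<'E'
from h import *
from kin import *
def jarfit(c,o,ext=True):
    P,uv=pts(c)
    Rt=R.from_quat(o['ee_rot']).as_matrix(); p0=o['position']; Q=(P-p0)@Rt
    s=(np.abs(Q[:,2])<.026)&(Q[:,1]<-.035)&(Q[:,1]>-.0595)&(Q[:,0]<-.015)&(Q[:,0]>-.07)
    b=Q[s]; f=np.percentile(b[:,0],.5); b=b[b[:,0]>f+.003]
    for it in range(3):
        def res(v):
            d=np.array([1,v[2],v[3]]);d/=np.linalg.norm(d); r=b-np.array([0,v[0],v[1]])
            return np.linalg.norm(np.cross(r,d),axis=1)-.031
        sol=least_squares(res,[-.025,0,0,0],loss='soft_l1',f_scale=.0007)
        b=b[np.abs(sol.fun if len(sol.fun)==len(b) else 0)<.003] if len(sol.fun)==len(b) else b
    print(len(b),'axis y,z at x=0 (mm)',np.round(sol.x[:2]*1000,2),'slopes deg (y,z)',np.round(np.degrees(sol.x[2:]),2),'rms',round(1000*np.sqrt(np.mean(res(sol.x)**2)),2),'foot x',round(f*1000,1))
    # world axis
    d=Rt@np.array([1,sol.x[2],sol.x[3]]); d/=np.linalg.norm(d); o0=p0+Rt@np.array([0,sol.x[0],sol.x[1]])
    print('mouth yaw',np.degrees(np.arctan2(d[1],d[0])),'mouth elevation',np.degrees(np.arcsin(d[2])),'pt',o0.round(4), 'jar origin', (p0+Rt@np.array([f,sol.x[0]+f*sol.x[2],sol.x[1]+f*sol.x[3]])+.05*d).round(4))
if __name__=='__main__':
    jarfit(cam('wrist'),manip.get_obs())
E
python3 jarfit.py
```

```text
11746 axis y,z at x=0 (mm) [-24.36  -0.37] slopes deg (y,z) [-0.08  1.71] rms 0.5 foot x -51.8
mouth yaw -160.2708902332133 mouth elevation 0.04464127369329911 pt [ 0.5061 -0.2658  0.2504] jar origin [ 0.5079 -0.2651  0.2504]
```

Request:
{"op": "arm_command", "data": {"commands": [[[-0.2,-0.1,-2,0,0,-1],[-0.4,-0.2,-5,0,0,-1.9],[-0.4,-0.2,-8,0,0,-1.9],[-0.4,-0.2,-11,0,0,-1.9],[-0.4,-0.2,-13,0,0,-1.9],[-0.4,-0.2,-14,0,0,-1.9],[-0.4,-0.2,-14,0,0,-1.9],[-0.4,-0.2,-14,0,0,-1.9],[-0.4,-0.2,-14,0,0,-1.9]]]}}

```text
clock: 24.1
position: [0.5024, -0.2691, 0.0867]
ee_rot: [0.098, -0.7, 0.7, -0.099]
ft_force: [-0.1, -0.6, -3.4]
grip_width: 0.702
```

Run:
```python
from jarfit import *
o=log(); c=cam('wrist'); jarfit(c,o); 
cv2.imwrite('pics/w13.png',cv2.resize(cv2.convertScaleAbs(c['pixels'],alpha=1.6),(800,600)))
P,uv=pts(c)
a=np.radians(17.8);ax=np.array([np.cos(a),np.sin(a)]);nx=np.array([-ax[1],ax[0]])
d=P[:,:2]-[.5045,-.267]; t=d@ax;m=d@nx
for lo in np.arange(-.05,.05,.01):
    print(round(lo,3),[(int(1000*tt),int(1000*np.median(P[k,2]))) for tt in np.arange(.02,.066,.002) for k in [(t>=tt)&(t<tt+.002)&(m>lo)&(m<lo+.01)&(P[:,2]<.06)] if k.sum()])
k=(P[:,2]<.008)&(P[:,2]>.002)&(t>.044)&(t<.053)
print('base n extent',np.percentile(m[k],[0,1,99,100]),k.sum())
k=(P[:,2]<.05)&(P[:,2]>.03)&(t>.02)&(t<.053)
print('saddle n extent',np.percentile(m[k],[0,1,99,100]),k.sum())
```

```text
t 24.1 q [-0.186  0.408  0.73   1.808 -0.311  1.042 -0.629] p [ 0.5024 -0.2691  0.0867] F [-0.06 -0.58 -3.45] T [ 0.08 -0.04  0.02] g 0.702
11683 axis y,z at x=0 (mm) [-24.25  -0.3 ] slopes deg (y,z) [-0.05  1.73] rms 0.5 foot x -51.6
mouth yaw -162.24573968063214 mouth elevation -0.009532397960287929 pt [ 0.5023 -0.2688  0.1109] jar origin [ 0.5038 -0.2683  0.1109]
-0.05 [(35, 0), (37, 0), (39, 0), (41, 0), (43, 0), (45, 0), (47, 0), (49, 0), (51, 0), (53, 0), (55, 0), (57, 0), (59, 0), (61, 0), (63, 0)]
-0.04 [(37, 4), (39, 4), (41, 3), (43, 3), (45, 4), (47, 4), (49, 4), (51, 3), (53, 0), (55, 0), (57, 0), (59, 0), (61, 0), (63, 0)]
-0.03 [(37, 3), (39, 3), (41, 4), (43, 4), (45, 4), (47, 4), (49, 4), (51, 3), (53, 0), (55, 0), (57, 0), (59, 0), (61, 0), (63, 0)]
-0.02 [(39, 4), (41, 4), (43, 4), (45, 4), (47, 4), (49, 4), (51, 3), (53, 0), (55, 0), (57, 0), (59, 0), (61, 0), (63, 0)]
-0.01 [(39, 3), (41, 4), (43, 4), (45, 4), (47, 3), (49, 4), (51, 3), (53, 0), (55, 0), (57, 0), (59, 0), (61, 0), (63, 0)]
0.0 [(39, 4), (41, 4), (43, 4), (45, 3), (47, 4), (49, 4), (51, 3), (53, 0)
[... 631 characters left out ...]
616698] 1191Traceback (most recent call last):
  File "<stdin>", line 12, in <module>
    return _quantile_unchecked(
        a, q, axis, out, overwrite_input, method, keepdims, weights)
    return _ureduce(a,
                    func=_quantile_ureduce_func,
    ...<5 lines>...
                    overwrite_input=overwrite_input,
                    method=method)
    r = func(a, **kwargs)
    result = _quantile(arr,
                       quantiles=q,
    ...<2 lines>...
                       out=out,
                       weights=wgt)
    slices_having_nans = np.isnan(arr[-1, ...])
                                  ~~~^^^^^^^^^
IndexError: index -1 is out of bounds for axis 0 with size 0
```

View pics/w13.png

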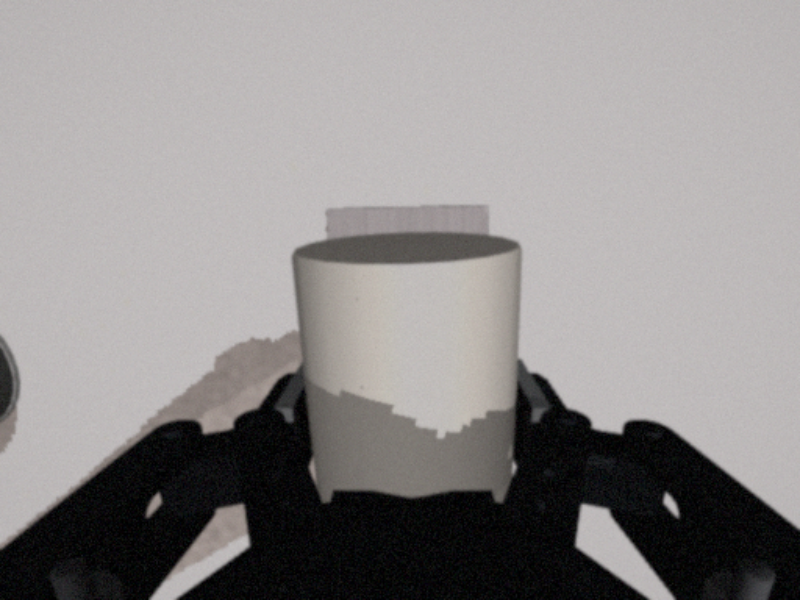

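Request:
{"op": "arm_command", "data": {"commands": [[[-0.05,0.1,-1.5,0,0,0],[-0.05,0.1,-3,0,0,0],[-0.05,0.1,-4,0,0,0],[-0.05,0.1,-4.5,0,0,0],[-0.05,0.1,-4.7,0,0,0],[-0.05,0.1,-4.7,0,0,0],[-0.05,0.1,-4.7,0,0,0]]]}}

```text
clock: 24.85
position: [0.5013, -0.268, 0.0387]
ee_rot: [0.098, -0.7, 0.7, -0.098]
ft_force: [0.3, -0.1, -3.6]
grip_width: 0.703
```

Run:
```python
from jarfit import *
o=log(); c=cam('wrist'); jarfit(c,o); 
P,uv=pts(c)
a=np.radians(17.8);ax=np.array([np.cos(a),np.sin(a)]);nx=np.array([-ax[1],ax[0]])
d=P[:,:2]-[.5045,-.267]; t=d@ax;m=d@nx
k=(P[:,2]<.007)&(P[:,2]>.002)&(t>.044)&(t<.056)&(abs(m)<.06)
print('base n extent',np.percentile(m[k],[0,2,98,100]),'t',np.percentile(t[k],[0,2,98,100]),k.sum())
```

```text
t 24.85 q [-0.155  0.474  0.694  1.842 -0.365  0.956 -0.592] p [ 0.5013 -0.268   0.0387] F [ 0.31 -0.14 -3.63] T [ 0.06  0.01 -0.05] g 0.703
11655 axis y,z at x=0 (mm) [-24.26  -0.32] slopes deg (y,z) [-0.09  1.68] rms 0.5 foot x -51.6
mouth yaw -162.31292855969903 mouth elevation 0.09355381696812178 pt [ 0.5012 -0.2677  0.063 ] jar origin [ 0.5028 -0.2672  0.063 ]
base n extent [-0.05828622 -0.04082544  0.04013387  0.04710072] t [0.0440088  0.04429548 0.05351761 0.05553027] 1963
```

Request:
{"op": "arm_command", "data": {"commands": [[[0.03,-0.03,-0.1,0,0,0],[0.03,-0.03,-0.2,0,0,0],[0.03,-0.03,-0.25,0,0,0],[0.03,-0.03,-0.25,0,0,0],[0.03,-0.03,-0.25,0,0,0]]]}}

```text
clock: 25.4
position: [0.5014, -0.2681, 0.0359]
ee_rot: [-0.099, 0.7, -0.7, 0.098]
ft_force: [-0.1, -0.1, -2.9]
grip_width: 0.696
```

Run:
```python
from jarfit import *
o=log(); c=cam('wrist'); jarfit(c,o); log()
```

```text
t 25.4 q [-0.152  0.479  0.692  1.843 -0.368  0.952 -0.59 ] p [ 0.5014 -0.2681  0.0359] F [-0.08 -0.05 -2.89] T [ 0.02 -0.11 -0.04] g 0.696
11670 axis y,z at x=0 (mm) [-24.26  -0.35] slopes deg (y,z) [-0.09  1.62] rms 0.5 foot x -51.6
mouth yaw -162.3592964894205 mouth elevation 0.12013899723805979 pt [ 0.5013 -0.2677  0.0601] jar origin [ 0.5029 -0.2672  0.0601]
t 25.45 q [-0.152  0.478  0.692  1.843 -0.368  0.952 -0.59 ] p [ 0.5014 -0.2681  0.0359] F [-0.44 -0.34 -2.88] T [0.03 0.01 0.02] g 0.703
```

Request:
{"op": "arm_command", "data": {"commands": [[[0,0,-0.05,0,0,0],[0,0,-0.1,0,0,0],[0,0,-0.1,0,0,0],[0,0,-0.1,0,0,0]]]}}

```text
clock: 25.85
position: [0.5015, -0.2681, 0.0357]
ee_rot: [-0.098, 0.7, -0.7, 0.098]
ft_force: [-4.2, 3.5, 9.7]
grip_width: 0.701
```

Run:
```python
from jarfit import *
log(); cam('top'); log()
```

```text
t 25.85 q [-0.152  0.479  0.691  1.843 -0.37   0.952 -0.589] p [ 0.5015 -0.2681  0.0357] F [-4.21  3.49  9.73] T [ 0.69  0.87 -0.15] g 0.701
t 25.9 q [-0.152  0.479  0.691  1.843 -0.37   0.952 -0.589] p [ 0.5015 -0.2681  0.0358] F [-4.2   2.66  9.33] T [ 0.68  0.86 -0.22] g 0.701
```

Request:
{"op": "arm_command", "data": {"commands": [[[0,0,0.05,0,0,0],[0,0,0.05,0,0,0],[0,0,0.05,0,0,0]]], "newtons": 20}}

```text
clock: 26.2
position: [0.5015, -0.2681, 0.0358]
ee_rot: [-0.099, 0.7, -0.7, 0.098]
ft_force: [-3.1, 1.8, 5.7]
grip_width: 0.696
```

Request:
{"op": "arm_command", "data": {"commands": [[[0,0,0,0,0,0],[0,0,0,0,0,0],[0,0,0,0,0,0],[0,0,0,0,0,0],[0,0,0,0,0,0],[0,0,0,0,0,0],[0,0,0,0,0,0],[0,0,0,0,0,0]]], "claw": 8.5}}

```text
clock: 27.0
position: [0.5014, -0.2681, 0.0353]
ee_rot: [-0.099, 0.7, -0.7, 0.098]
ft_force: [-0.4, -0.0, -0.4]
grip_width: 0.991
```

Run:
```python
from jarfit import *
o=log(); c=cam('wrist'); jarfit(c,o)
cv2.imwrite('pics/w14.png',cv2.resize(cv2.convertScaleAbs(c['pixels'],alpha=1.6),(800,600)))
```

```text
t 27.0 q [-0.152  0.479  0.691  1.843 -0.369  0.951 -0.589] p [ 0.5014 -0.2681  0.0353] F [-0.38 -0.04 -0.43] T [ 0.04 -0.05 -0.06] g 0.991
11752 axis y,z at x=0 (mm) [-24.55  -0.42] slopes deg (y,z) [-0.02  1.08] rms 0.5 foot x -51.6
mouth yaw -162.89796828549154 mouth elevation 0.054233144386235825 pt [ 0.5013 -0.2677  0.0599] jar origin [ 0.5028 -0.2672  0.0599]
```

View pics/w14.png

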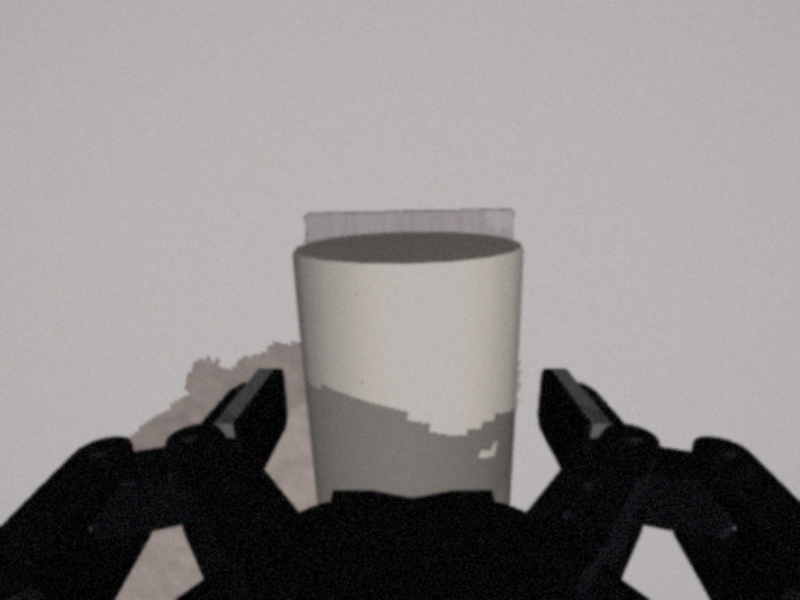

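Request:
{"op": "arm_command", "data": {"commands": [[[0,0,1,0,0,0],[0,0,3,0,0,0],[0,0,6,0,0,0],[0,0,10,0,0,0],[0,0,14,0,0,0],[0,0,18,0,0,0],[0,0,22,0,0,0],[-3,-1,26,0,0,0],[-6,-2,28,0,0,0],[-6,-2,28,0,0,0],[-6,-2,28,0,0,0]]]}}

```text
clock: 28.15
position: [0.441, -0.2885, 0.3165]
ee_rot: [-0.097, 0.7, -0.7, 0.099]
ft_force: [-0.1, 0.6, -0.0]
grip_width: 0.997
```

Run:
```python
from jarfit import *
o=log(); c=cam('wrist')
cv2.imwrite('pics/w15.png',cv2.resize(cv2.convertScaleAbs(c['pixels'],alpha=1.6),(800,600)))
P,uv=pts(c)
a=np.radians(17.5);ax=np.array([np.cos(a),np.sin(a)]);nx=np.array([-ax[1],ax[0]])
d=P[:,:2]-[.5045,-.267]; t=d@ax;m=d@nx
near=(abs(t)<.1)&(abs(m)<.06)
k=near&(P[:,2]>.075)&(P[:,2]<.1); r=cv2.minAreaRect((P[k,:2]*1000).astype(np.float32)); print('jar t',t[k].min(),t[k].max(),'n',m[k].min(),m[k].max(),r,np.percentile(P[k,2],99))
k=near&(P[:,2]>.0022)&(P[:,2]<.006); print('base t',np.percentile(t[k],[1,99]),'n',np.percentile(m[k],[1,99]))
for lo,hi in [(-.037,-.032),(.032,.037)]:
    print([(int(1000*tt),int(1000*np.median(P[k,2]))) for tt in np.arange(-.06,.064,.003) for k in [(t>=tt)&(t<tt+.003)&(m>lo)&(m<hi)] if k.sum()])
c=cam('top'); cv2.imwrite('pics/t15.png',cv2.resize(c['pixels'],(768,576)))
c=cam('scene'); cv2.imwrite('pics/s15.png',c['pixels'])
```

```text
t 28.15 q [-0.287  0.074  0.837  1.618 -0.057  1.473 -0.737] p [ 0.441  -0.2885  0.3165] F [-0.11  0.61 -0.03] T [ 0.02 -0.02  0.01] g 0.997
jar t -0.08489598878477606 0.048174200073279716 n -0.027531201518227712 0.027238964112924847 ((486.80340576171875, -272.07452392578125), (132.86012268066406, 54.61408996582031), 16.827449798583984) 0.09206171029020008
base t [-0.08231625  0.0804797 ] n [-0.05583295  0.04778661]
[(-60, 412), (-56, 404), (-53, 397), (-50, 399), (-47, 5), (-44, 43), (-41, 43), (-38, 43), (-35, 41), (-32, 23), (-29, 4), (-26, 4), (-23, 3), (-20, 4), (-17, 3), (-14, 3), (-11, 4), (-8, 3), (-5, 3), (-2, 2), (0, 6), (3, 4), (6, 3), (9, 4), (12, 4), (15, 5), (18, 5), (21, 5), (24, 3), (27, 41), (30, 43), (33, 43), (36, 42), (39, 40), (42, 3), (45, 4), (48, 4), (51, 3), (54, 0), (57, 0), (60, 0), (63, 0)]
[(-60, 397), (-56, 398), (-53, 399), (-50, 396), (-47, 5), (-44, 42), (-41, 42), (-38, 42), (-35, 42), (-32, 42), (-20, 4), (-17, 4), (-14, 3), (-11, 4), (-8, 3), (-5, 5), (-2, 3), (0, 3), (12, 5), (15, 4), (18, 4), (21, 4), (24, 3), (27, 41), (30, 43), (33, 42), (36, 43), (39, 44), (45, 4), (48, 4), (51, 2), (54, 1), (57, 0), (60, 0), (63, 0)]
```

View pics/w15.png

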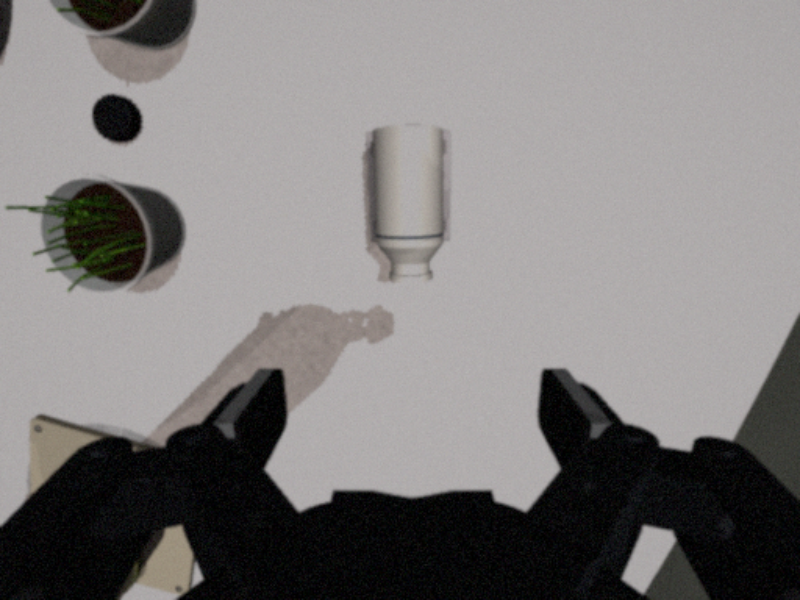

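View pics/t15.png

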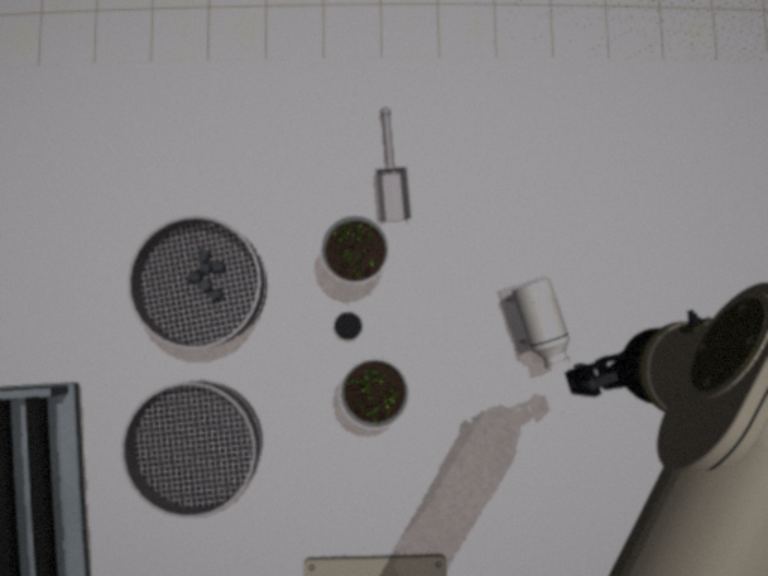

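View pics/s15.png

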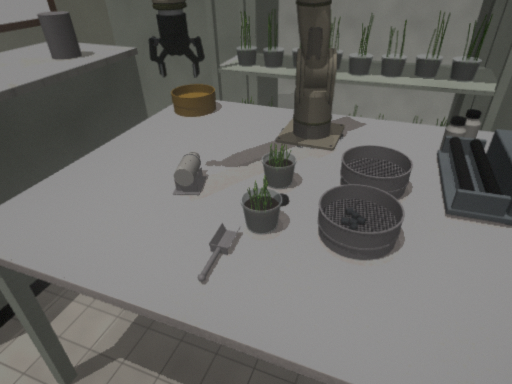

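```bash
python3 -c "
from workcell import manip
print(manip.hand_in())"
```

```text
the job is handed in; nothing more can be done
None
```

The job is done and handed in at about 28 s of the 72 s limit. All six cylinders are in the far sieve, and the empty jar is back in its rest.

- **Pouring:** I upturned the jar to about 78° mouth-down over the sieve farthest from the robot. The mouth was about 1 cm above the rim, so the porcelain stayed clear of the sieve. I shook it three times. Its weight fell from about 5.4 N to 3.2 N on the first shake and then stayed at 3.2–3.3 N. The top view shows six cylinders on the mesh.
- **Slip in the grip:** During the shaking the jar shifted about 2 mm and turned about 1.5° in the fingers. I corrected for this before setting it down.
- **Setting down:** The jar lies with its mouth the same way as before, its axis 60 mm above the table and within about 1 mm of the rest's centre. After letting go it settled about 0.5–1° off its original direction in the saddles.
- **Bystanders:** The tubs, cap and scoop look unmoved in the pictures; I compared them by eye only. The gripper is open, clear of everything, and reads no load.

The wrist force varies by about 0.6 N from reading to reading, more than one cylinder weighs. I therefore relied on the count in the pictures as well as on averaged weights.

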